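# Unlock the blade drawer by feel and put the box cutter away

### The job

The bar knob on top of the little wooden drawer cabinet has slipped on its spindle, so its angle no longer shows where the lock opens: turn it slowly anticlockwise (seen from above) until you feel the drag dip as the bolt drops into its notch, and stop there before it rides out again. Then pull the drawer well open by its bar handle, without yanking it against the bolt if it is still locked, lay the box cutter flat in the drawer and leave the drawer open. Do not throw the cutter in from a height, and leave the salt and pepper shakers standing where they are.

Things in the scene. Friction and masses are not known exactly. Their poses are not given: they have to be found in the camera images.
- cabinet: fixed low cabinet of pale wood, 160 deep (x) x 250 wide (y) x 80 high mm, with one drawer in its front; origin at the middle of its underside; its front faces its -x, y runs along its width, z up
- lock_case: flat round steel rosette, 56 mm across, 4 mm high, on the cabinet; origin at its centre on the cabinet top, axes as the cabinet's. Hidden below it: a disc with one notch and a sprung bolt. Knob drag 0.24 N m; from 0.25 to 0.06 rad before the notch's centre the bolt helps the turn (drag near 0 or below), about 0.22 over the centre, then 0.4 to 0.7 N m as it climbs out; 0.3 rad past it as before
- knob_grip (a point): point on the upright turning axis of the black lock knob, 33 mm above the cabinet top, at half the height of its bar. The bar is 40 mm long along this point's x, 14 mm thick along its y (grasp it across y from above), and reaches from 9 to 42.5 mm above the cabinet top; below it is a round collar 38 mm across
- knob (a joint): angle of the lock knob (rad), 0 when its bar lies along the cabinet's x, growing anticlockwise seen from above, stops at -0.15 and 2.0; starts within 0.1 of 0 and stays where it is left. The notch meets the bolt somewhere between 0.6 and 1.4, at an angle that differs every time and cannot be seen. The drawer is free while the knob is within about 0.1 rad of the notch's centre
- drawer: the moving drawer; axes as the cabinet's; when shut its origin coincides with the cabinet's, and it slides up to 118 mm towards the cabinet's -x. While locked it has 2 mm of play, then meets the bolt; unlocked it needs 2 to 4 N. Front board 246 wide, 12 thick, 8 to 68 mm above the bench. Only the part drawn out of the cabinet is open to the top
- drawer_handle (a point): middle of the drawer's round steel bar handle: 10 mm thick, 110 mm long along this point's y, 42 mm in front of the front board (clear gap 37 mm), 50 mm above the bench
- drawer_floor (a point): middle of the drawer's inner floor (210 mm along y by 137 mm along x, walls 28 mm high), 20 mm above the bench, moving with the drawer; axes as the cabinet's. Inner face of the front board at x = -75 mm, inner back at +67 mm. With the drawer out by d mm the cabinet's front edge is at x = d - 75 mm here
- box_cutter: snap-blade cutter with a yellow body lying flat on the bench: 22 wide (x), 173 long (y), 18 high mm (the body 13 mm high to the sides); origin at the middle of its underside, blade towards its -y; grasp it across x near its middle; 90 g
- salt_mill: small glass shaker with a grey cap and white filling, 44 mm across, 90 mm high, standing near the back; origin under its middle
- pepper_mill: the same shaker with dark filling, beside it; origin under its middle
Not all that is in view belongs to the job. Several things look just like the box_cutter: the one meant starts farthest from the robot's base.

How it is judged:
On the way:
1. the drawer is unlocked and pulled out by at least 80 mm (x of drawer in the frame of cabinet below -0.08 m), for 0.2 s.
At the end, for the whole second after the job is handed in: The drawer is at least 70 mm open and the box cutter lies still and flat (within 12 degrees, its underside within 12 mm of the drawer's floor) inside the drawer (x of drawer in the frame of cabinet below -0.07 m and x of box_cutter in the frame of drawer_floor between -0.075 and 0.07 m and y of box_cutter in the frame of drawer_floor between -0.09 and 0.09 m and z of box_cutter in the frame of drawer_floor below 0.012 m and angle between box_cutter's own z axis and vertical below 0.2 rad and linear speed of box_cutter below 0.02 m/s); the robot touches nothing.
It fails at once if the drawer is forced against its locked bolt with more than 25 N (contact force between lock_case and drawer above 25 N).
It fails at once if the box cutter is thrown or dropped from more than about 50 mm (linear speed of box_cutter above 1 m/s and contact force between the fingers and box_cutter below 0.1 N).
It fails at once if one of the two shakers is shifted by more than 30 mm or tipped over (distance of any of salt_mill, pepper_mill from where it was at the start of the episode above 0.03 m or angle between any of salt_mill, pepper_mill's own z axis and vertical above 0.5 rad).
It also fails if it takes over 67 s, if anything falls off the work surface, if the arm or the gripper's body presses on something with over 40 N, if the wrist force passes 120 N, or if a joint passes its speed limit or range.

### The arm

A 7-joint arm with a two-finger parallel gripper is mounted at the origin on the work surface; the furniture and walls round the work are solid. World frame = base frame: x ahead of the robot, y to its left, z up, the work surface at z = 0. Lengths are in m, angles in rad, forces in N, time in s.
With the tool pointing down it reaches from about 0.35 to 0.9 m from the base axis. Payload 8.1 kg.
Tool frame: the origin (TCP) lies at the very end of the fingers, on their centre line; the grasp point (between the pads) lies 19 mm behind it (arm.grasp_offset is the distance from the TCP to the grasp point, in m); z points along the fingers, y is the direction in which the jaws open and shut (so a half turn about z gives the same grasp; the last joint's range is limited). The gripper opens to 92 mm and grips with 3 to 60 N. Pads are 19 mm wide; open, the fingers measure 130 mm over their backs; the gripper's body (75 mm by 190 mm) begins 47 mm behind the grasp point.
Start: joints at [1.087, 0.434, 0.025, 1.573, -0.012, 1.134, -0.075], TCP at [0.232, -0.58, 0.227] pointing down, gripper open.
Joint ranges: [-2.62, 2.62], [-0.44, 2.09], [-1.27, 1.32], [0.08, 2.57], [-1.32, 4.46], [0.12, 2], [-2.74, 2.74]. Speed limits (rad/s): [2.22, 2.22, 3.01, 3.01, 3.14, 3.14, 3.14].

### API

Orientations are given as a rotation vector (axis times angle).
In Python, from cell import arm, eyes, workorder gives the robot as it stands.
- The arm moves only by the shell command python3 -m inch 'ROWS' [FORCE]. ROWS is JSON, a list that holds one entry, the list of rows, each a list of 5 numbers: the closure, from 0 (fully open) to 1 (shut), then the shift along the tool's x, y, z in mm, then the turn about the tool's z in degrees. A call has 1 to 12 rows; each row shifts and turns the pose as measured when the row begins, along the tool's axes as they then stand; what a row does not reach is not made up. A row lasts 1/10 s, in which the tool goes at most 50 mm and 8.59 degrees, less where a joint would pass 70% of its speed; a pose out of reach is approached as far as the arm can. A call with a gripper value outside its range is refused whole. The fingers move at their own pace and stop on an object; FORCE is the grip in N (left out, the last holds). Time passes only in rows, so rows that do not move let the fingers close. It gives the time, the measured TCP pose, the force and the opening at its end, in the units of the state.
- arm.observe(): the state, without advancing time (a new reading comes with each control period).
- eyes.get_image(name): name is "scene" or "top"; returns a dict with "frame" (384x512x3 uint8, blue, green, red), "intrinsics" (3x3 intrinsics, pixels), "rvec" (rotation vector, rad) and "tvec" (3), from world to camera coordinates, as OpenCV has them. Camera axes: x right, y down, z forward; pixel columns grow to the right and rows downward; lengths in m; the calibration is good to about 2 mm. A picture is of the moment at which its call begins. There is no depth.
- workorder.sign_off(): hands the job in, once; it reports no verdict.
The state is a dict: "clock": time; "joints": joint angles; "dq": joint speeds; "joint_efforts": joint torques, N m; "position": TCP position; "ee_rot": TCP orientation; "force": force on the tool from outside, world axes, zero at the start; "ft_torque": the same for the moment, N m; "width": opening from 0.0 (shut) to 1.0 (fully open).
Only numpy, scipy, OpenCV 4.12 (cv2) and the standard library are available. Lean on these libraries where they do the work, as an engineer would, in place of code of your own. Each camera call takes 0.05 s, during which the arm holds its last target.

## Working session

There is one attempt and no reset: what is moved stays moved. The work goes in short steps, Python scripts to look and compute and a shell command to move; the robot and the scene stay as the last step left them, time stands still between calls to the robot, and variables do not carry over. Pictures are saved under pics/ and viewed, and the job is handed in when it is done.

```bash
ls; mkdir -p pics
python3 - <<'E'
from cell import arm, eyes
import cv2
print(arm.observe(), arm.grasp_offset)
for n in("scene","top"):
    r=eyes.get_image(n); cv2.imwrite(f"pics/{n}0.png",r["frame"]); print(n,r["intrinsics"],r["rvec"],r["tvec"])
E
```

```text
pics
{'clock': 0.0, 'joints': array([ 1.08739417,  0.43522988,  0.02495702,  1.57407629, -0.01156331,
        1.13399228, -0.07509136]), 'dq': array([ 2.80373259e-05,  5.65375322e-04,  2.15587294e-04,  2.79153150e-04,
       -7.97572849e-04, -3.55290981e-05, -4.65230233e-04]), 'joint_efforts': array([-1.50743203e-03, -6.67852664e+01,  9.85144414e-01, -3.14457858e+01,
       -6.03850395e-02,  4.28430992e-02,  1.58295434e-04]), 'position': array([ 0.23205013, -0.57978784,  0.22594856]), 'ee_rot': array([-3.08336257e+00, -5.94224837e-01,  7.21013482e-04]), 'force': array([ 0.92807008,  0.17240958, -0.65122331]), 'ft_torque': array([-0.03483248, -0.01806559, -0.04670196]), 'width': 0.9988177811015229} 0.0188
scene [[375.39847334   0.         266.40438553]
 [  0.         375.39847334 193.68507731]
 [  0.           0.           1.        ]] [ 0.95028186 -2.1717656   1.36612823] [0.37278405 0.24484161 0.70669489]
top [[415.03958173   0.         256.89156797]
 [  0.         415.03958173 194.1933959 ]
 [  0.           0.           1.        ]] [ 2.15544264 -2.16299472  0.11372485] [0.03015181 0.51922542 1.15615746]
```

View pics/scene0.png

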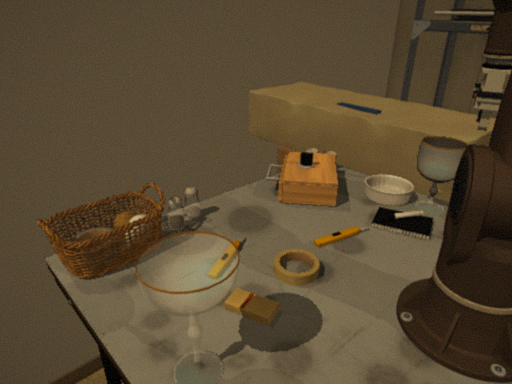

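View pics/top0.png

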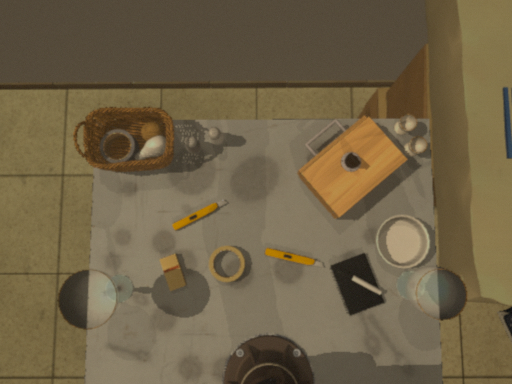

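The cabinet is at about (353,168) in the top view, with its handle at (327,138) and the knob at (351,160). One cutter is at (200,215) and another at (293,258). I'll enlarge these areas.

Run:
```python
import cv2
t=cv2.imread("pics/top0.png"); 
cv2.imwrite("pics/c1.png",cv2.resize(t[100:230,285:445],None,fx=5,fy=4.6,interpolation=cv2.INTER_CUBIC)[:600,:800])
cv2.imwrite("pics/c2.png",cv2.resize(t[180:280,160:335],None,fx=4,fy=4,interpolation=cv2.INTER_CUBIC))
s=cv2.imread("pics/scene0.png")
cv2.imwrite("pics/c3.png",cv2.resize(s[130:250,240:400],None,fx=5,fy=5,interpolation=cv2.INTER_CUBIC))
```

```text
(no output)
```

View pics/c1.png

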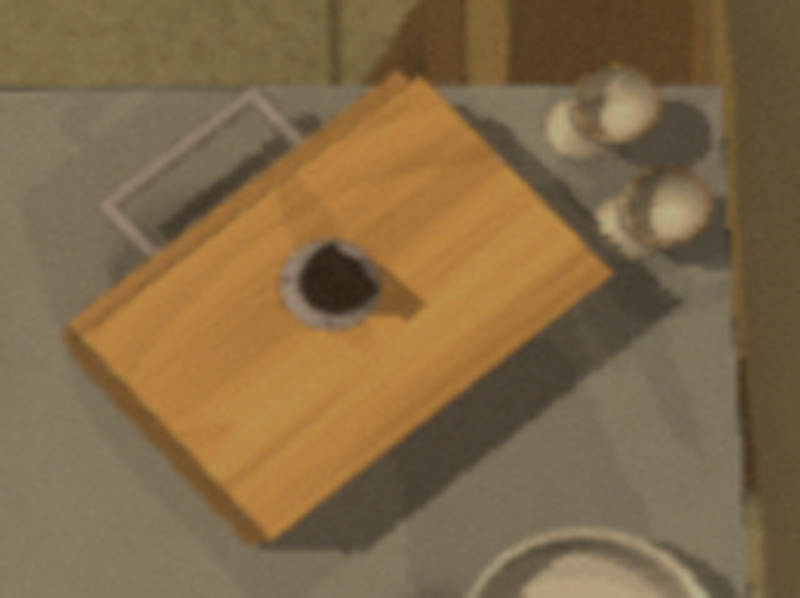

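View pics/c2.png

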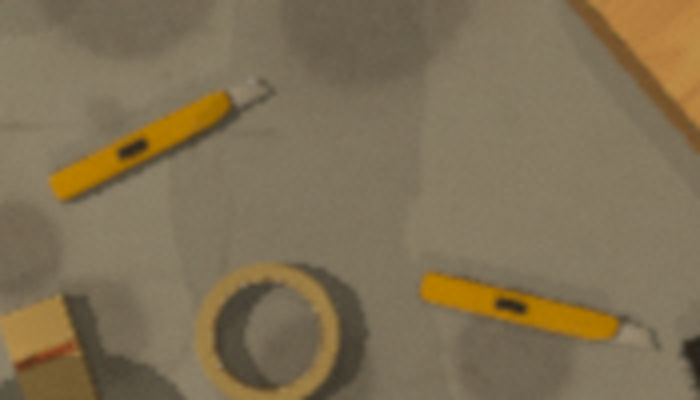

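View pics/c3.png

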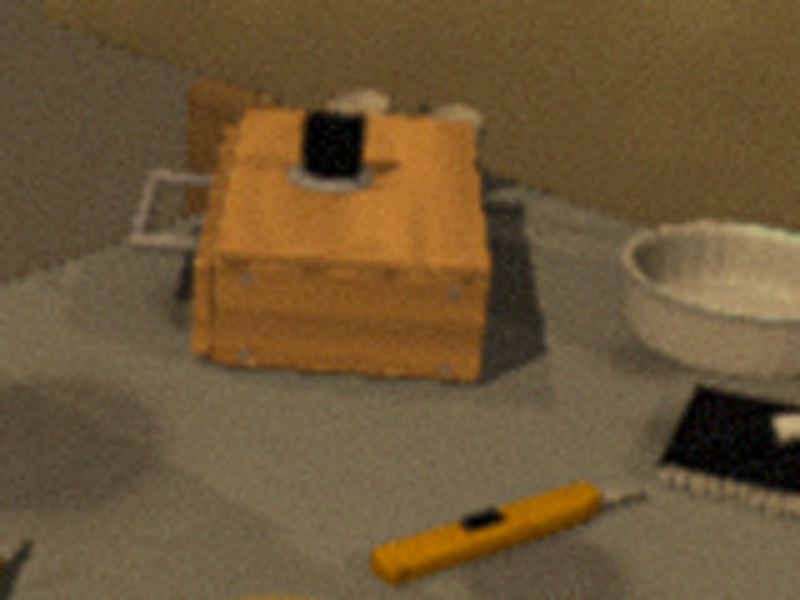

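```bash
cat > h.py <<'E'
import numpy as np, cv2
from cell import arm, eyes
from scipy.spatial.transform import Rotation as R
K={"scene":np.array([[375.39847334,0,266.40438553],[0,375.39847334,193.68507731],[0,0,1]]),"top":np.array([[415.03958173,0,256.89156797],[0,415.03958173,194.1933959],[0,0,1]])}
RT={"scene":(np.array([0.95028186,-2.1717656,1.36612823]),np.array([0.37278405,0.24484161,0.70669489])),"top":(np.array([2.15544264,-2.16299472,0.11372485]),np.array([0.03015181,0.51922542,1.15615746]))}
def ray(n,p,z):
    r,t=RT[n]; M=cv2.Rodrigues(r)[0]; c=-M.T@t; d=M.T@np.linalg.inv(K[n])@np.array([p[0],p[1],1.]); return c+d*(z-c[2])/d[2]
def proj(n,P): return cv2.projectPoints(np.atleast_2d(np.array(P,float)),*RT[n],K[n],None)[0].reshape(-1,2)
def snap(n,f,box=None,s=1):
    im=eyes.get_image(n)["frame"]
    if box: im=im[box[1]:box[3],box[0]:box[2]]
    cv2.imwrite(f"pics/{f}.png",cv2.resize(im,None,fx=s,fy=s,interpolation=cv2.INTER_CUBIC))
def toolaxes():
    o=arm.observe(); return o,R.from_rotvec(o["ee_rot"]).as_matrix()
def go(target,yaw=None,gp=True):
    "target of grasp point; print tool shift mm & turn deg. yaw: world direction angle of jaw axis y"
    o,M=toolaxes(); p=o["position"]-(M[:,2]*arm.grasp_offset if gp else 0)
    d=M.T@(np.array(target)-p)*1000
    y=np.degrees(np.arctan2(M[1,1],M[0,1])); out=None
    if yaw is not None: 
        out=-((yaw-y+90)%180-90)
    print("t",round(o["clock"],2),"gp",p.round(4),"jaw",round(y,1),"shift",d.round(1),"turn",out,"w",round(o["width"],3),"F",o["force"].round(1),"T",o["ft_torque"].round(2),"j7",o["joints"].round(2))
E
python3 - <<'E'
from h import *
from scipy.optimize import least_squares
c1=lambda x,y:(x/5+285,y/4.6+100)
c3=lambda x,y:(x/5+240,y/5+130)
# corners: back(+y?) etc.
pt=[ray("top",c1(*q),.08) for q in [(415,82),(612,270),(265,540),(78,340)]]
for p in pt: print(p.round(4))
print([np.linalg.norm(pt[i]-pt[(i+1)%4]).round(3) for i in range(4)])
h=[ray("top",c1(*q),.05) for q in [(253,93),(106,207)]]; print(h, np.linalg.norm(h[0]-h[1]))
print("knob",ray("top",c1(338,280),.1225), ray("top",c1(330,283),.084))
c2=lambda x,y:(x/4+160,y/4+180)
for q in [(62,187),(222,105),(267,90),(133,149),(430,286),(612,326)]: print(q,ray("top",c2(*q),.015).round(4))
print("scene knob top",ray("scene",c3(335,115),.1225),ray("scene",c3(332,180),.084))
for q in [(605,105),(570,140),(665,205),(620,235)]: print(ray("top",c1(*q),.09 if q[0] in(605,665) else 0))
print(ray("top",(93,120),0),ray("top",(435,120),0))
E
```

```text
[ 0.7266 -0.2824  0.08  ]
[ 0.6103 -0.3867  0.08  ]
[ 0.4494 -0.1919  0.08  ]
[ 0.5692 -0.0923  0.08  ]
[np.float64(0.156), np.float64(0.253), np.float64(0.156), np.float64(0.247)]
[array([ 0.7291133 , -0.19765596,  0.05      ]), array([ 0.65720244, -0.11243771,  0.05      ])] 0.1115048128991428
knob [ 0.59664257 -0.22637517  0.1225    ] [ 0.60234694 -0.23064381  0.084     ]
(62, 187) [0.4278 0.2624 0.015 ]
(222, 105) [0.4865 0.148  0.015 ]
(267, 90) [0.4972 0.1156 0.015 ]
(133, 149) [0.4549 0.2118 0.015 ]
(430, 286) [ 0.3567 -0.0013  0.015 ]
(612, 326) [ 0.3282 -0.1301  0.015 ]
scene knob top [ 0.59578345 -0.22254099  0.1225    ] [ 0.58660022 -0.2130458   0.084     ]
[ 0.70877929 -0.38370957  0.09      ]
[ 0.71173939 -0.39438178  0.        ]
[ 0.64749476 -0.41381473  0.09      ]
[ 0.64909206 -0.42123946  0.        ]
[0.74863442 0.51951499 0.        ] [ 0.74300577 -0.50262759  0.        ]
```

Run:
```python
import cv2,numpy as np
from h import *
for n,b in (("top",(332,142,372,176)),("scene",(290,140,330,175))):
    im=cv2.imread(f"pics/{n}0.png")[b[1]:b[3],b[0]:b[2]].astype(float)
    im=np.clip(255*(im/255)**.45,0,255).astype(np.uint8)
    im=cv2.resize(im,None,fx=16,fy=16,interpolation=cv2.INTER_CUBIC)
    # overlay model
    for c,col in (((.597,-.2265),(0,255,0)),((.6005,-.230),(255,0,255))):
        a=np.radians(40);u=np.array([np.cos(a),np.sin(a)]);v=np.array([-u[1],u[0]])
        for z in (.089,.1225):
            q=[np.r_[np.array(c)+sx*.02*u+sy*.007*v,z] for sx,sy in((1,1),(1,-1),(-1,-1),(-1,1))]
            p=(proj(n,q)-np.array(b[:2])+.5)*16
            cv2.polylines(im,[p.astype(int)],True,col,1)
        th=np.linspace(0,6.28,40)
        p=(proj(n,[np.r_[np.array(c)+.028*np.array([np.cos(t),np.sin(t)]),.084] for t in th])-np.array(b[:2])+.5)*16
        cv2.polylines(im,[p.astype(int)],True,col,1)
    cv2.imwrite(f"pics/k_{n}.png",im)
```

```text
(no output)
```

View pics/k_top.png

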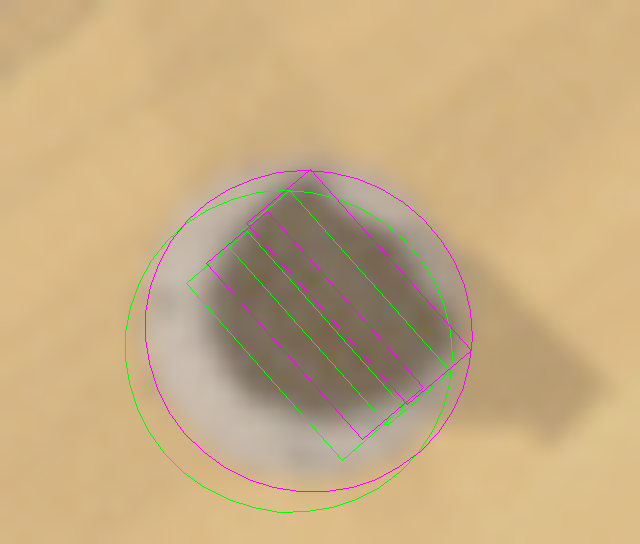

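View pics/k_scene.png

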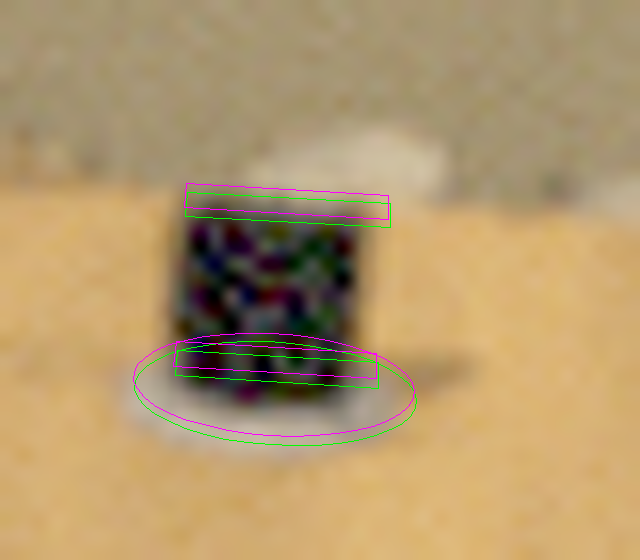

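Run:
```python
from h import *
go((.601,-.2295,.20),130)
go((.601,-.2295,.115),130)
print(toolaxes()[1].round(3))
```

```text
t 0.1 gp [ 0.2321 -0.5799  0.2448] jaw -68.2 shift [ 472.7 -188.1   45. ] turn -18.187140651723894 w 0.998 F [0.1 0.2 0.5] T [-0.01 -0.01 -0.04] j7 [ 1.09  0.44  0.02  1.57 -0.01  1.13 -0.08]
t 0.1 gp [ 0.2321 -0.5799  0.2448] jaw -68.2 shift [ 472.7 -188.   130. ] turn -18.187140651723894 w 0.998 F [0.1 0.2 0.5] T [-0.01 -0.01 -0.04] j7 [ 1.09  0.44  0.02  1.57 -0.01  1.13 -0.08]
[[ 0.928  0.372 -0.001]
 [ 0.372 -0.928  0.001]
 [-0.    -0.001 -1.   ]]
```

Run:
```python
from h import *
for z in (.1,.15,.2,.25,.3):
    print(z,ray("top",(440,292),z).round(3),ray("scene",(442,147),z).round(3))
print(ray("scene",(432,205),0),ray("top",(405,283),0),ray("top",(405,240),.05), ray("top",(467,292),.15),ray("top",(440,267),.15))
print(ray("top",(465,292),.2),ray("top",(440,267),.2))
```

```text
0.1 [ 0.253 -0.449  0.1  ] [ 0.366 -0.684  0.1  ]
0.15 [ 0.259 -0.428  0.15 ] [ 0.309 -0.528  0.15 ]
0.2 [ 0.265 -0.407  0.2  ] [ 0.251 -0.372  0.2  ]
0.25 [ 0.271 -0.385  0.25 ] [ 0.194 -0.215  0.25 ]
0.3 [ 0.277 -0.364  0.3  ] [ 0.137 -0.059  0.3  ]
[ 0.26078141 -0.42690007  0.        ] [ 0.26622149 -0.39288613  0.        ] [ 0.38793015 -0.38088849  0.05      ] [ 0.25866287 -0.49457228  0.15      ] [ 0.32019137 -0.43088233  0.15      ]
[ 0.26465427 -0.46557481  0.2       ] [ 0.32326446 -0.40961671  0.2       ]
```

```bash
python3 -m inch '[[[0.5,40,0,-25,0],[0.5,44,0,0,0],[0.5,44,-10,0,0],[0.5,43,-18,0,0],[0.5,43,-18,0,0],[0.5,43,-18,0,0],[0.5,43,-18,0,0],[0.5,43,-18,0,0],[0.5,43,-18,0,0],[0.5,43,-18,0,0]]]'
python3 - <<'E'
from h import *
go((.601,-.2295,.17),130)
E
```

```text
clock: 1.1
position: [0.5846, -0.2926, 0.2459]
ee_rot: [-3.086, -0.565, 0.015]
force: [0.8, -0.5, -0.1]
width: 0.498
t 1.1 gp [ 0.5848 -0.2927  0.2646] jaw -69.2 shift [ 38.4 -52.7  94.6] turn -19.240339330195013 w 0.498 F [ 0.8 -0.5 -0.1] T [ 0.05 -0.04  0.06] j7 [ 0.43  0.48 -0.08  1.45  0.04  1.22 -0.86]
```

```bash
python3 -m inch '[[[0.5,19,-26,10,0],[0.5,19,-26,15,0],[0.5,0,0,20,-8],[0.5,0,0,25,-8],[0.5,0,0,0,-3]]]'
python3 - <<'E'
from h import *
go((.601,-.2295,.115),130)
snap("top","t1",(300,110,420,220),5)
snap("scene","s1",(230,90,390,220),5)
E
```

```text
clock: 1.6
position: [0.6074, -0.2151, 0.1712]
ee_rot: [-2.929, -1.103, 0.01]
force: [-0.5, -0.3, 0.6]
width: 0.501
t 1.6 gp [ 0.6076 -0.2153  0.19  ] jaw -48.7 shift [-14.2   7.3  74.9] turn 1.2673671502108732 w 0.501 F [-0.5 -0.3  0.6] T [-0.04 -0.03 -0.07] j7 [ 0.38  0.53 -0.18  1.57  0.1   1.07 -0.67]
```

View pics/s1.png

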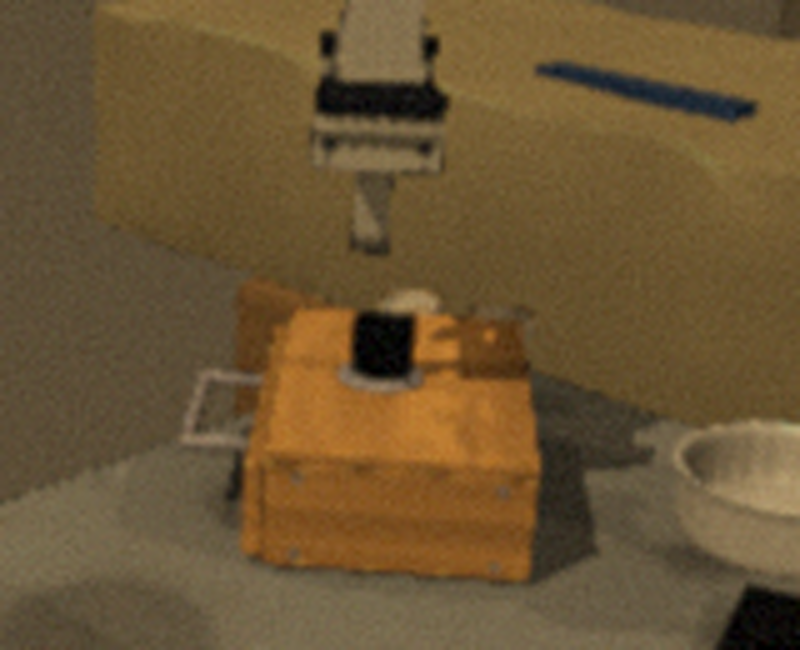

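The gripper hangs above the knob, about 14 mm towards the handle side, which agrees with the computed shift. I'll centre it and lower it.

```bash
python3 -m inch '[[[0.5,-14,7,0,1.3],[0.5,0,0,30,0],[0.5,0,0,0,0]]]'
python3 - <<'E'
from h import *
go((.601,-.2295,.115),130)
E
```

```text
clock: 2.0
position: [0.6022, -0.2347, 0.145]
ee_rot: [-2.956, -1.047, 0.003]
force: [-0.5, 1.2, -0.9]
width: 0.498
t 2.0 gp [ 0.6023 -0.2348  0.1638] jaw -51.0 shift [ 2.3 -4.6 48.8] turn -0.9804700733896539 w 0.498 F [-0.5  1.2 -0.9] T [0.05 0.06 0.08] j7 [ 0.4   0.55 -0.17  1.6   0.1   1.01 -0.68]
```

```bash
python3 -m inch '[[[0.5,2,-4,0,-1],[0.5,0,0,25,0],[0.5,0,0,20,0],[0.5,0,0,0,0]]]'
python3 - <<'E'
from h import *
go((.601,-.2295,.115),130)
snap("scene","s2",(230,90,390,220),5)
snap("top","t2",(300,110,420,220),5)
E
```

```text
clock: 2.4
position: [0.603, -0.2336, 0.1054]
ee_rot: [2.954, 1.068, 0.005]
force: [-0.1, 0.1, 0.2]
width: 0.498
t 2.4 gp [ 0.6029 -0.2336  0.1242] jaw -50.3 shift [ 1.1 -4.4  9.2] turn -0.25030570424559073 w 0.498 F [-0.1  0.1  0.2] T [-0.03  0.    0.05] j7 [ 0.4   0.59 -0.17  1.64  0.11  0.92 -0.69]
```

View pics/s2.png

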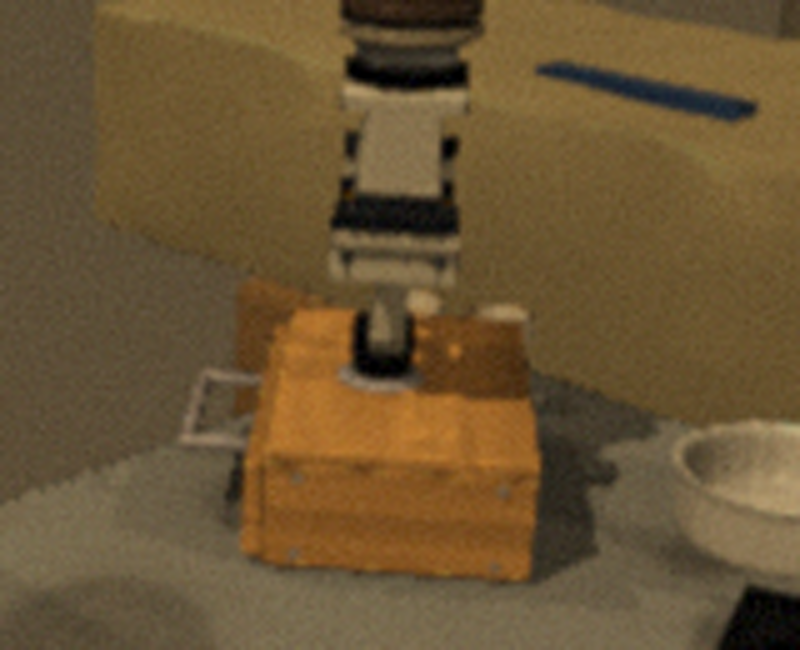

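View pics/t2.png

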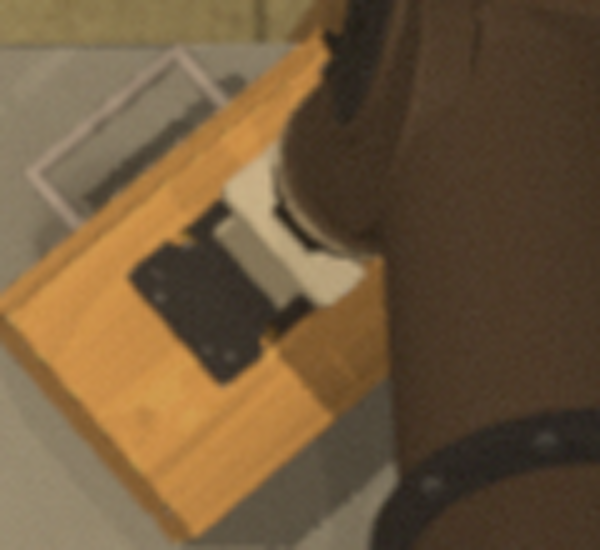

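```bash
python3 -m inch '[[[0.5,1,-3,9,0],[0.5,0,0,0,0],[0.88,0,0,0,0],[0.88,0,0,0,0],[0.88,0,0,0,0],[0.88,0,0,0,0]]]' 10
python3 - <<'E'
from h import *
go((.601,-.2295,.115),130)
E
```

```text
clock: 3.1
position: [0.6054, -0.231, 0.1027]
ee_rot: [2.95, 1.066, 0.017]
force: [-7.5, 9.7, 4.0]
width: 0.2
t 3.1 gp [ 0.6052 -0.2309  0.1215] jaw -50.3 shift [-2.4 -3.8  6.5] turn -0.25217121473724546 w 0.2 F [-7.5  9.7  4. ] T [2.39 1.83 0.13] j7 [ 0.39  0.59 -0.17  1.65  0.11  0.9  -0.69]
```

```bash
python3 -m inch '[[[0.5,0,0,0,0],[0.5,0,0,0,0],[0.5,-2,-4,7,0],[0.5,0,0,3,0],[0.5,0,0,0,0]]]' 10
python3 - <<'E'
from h import *
go((.601,-.2295,.115),130)
E
```

```text
clock: 3.6
position: [0.6011, -0.2293, 0.0917]
ee_rot: [2.949, 1.066, 0.017]
force: [0.6, -0.3, 0.1]
width: 0.498
t 3.6 gp [ 0.6009 -0.2293  0.1105] jaw -50.3 shift [-0.   0.3 -4.5] turn -0.2616090646445173 w 0.498 F [ 0.6 -0.3  0.1] T [-0.04 -0.    0.  ] j7 [ 0.39  0.59 -0.16  1.67  0.12  0.87 -0.7 ]
```

```bash
python3 -m inch '[[[0.86,0,0,-2,0],[0.86,0,0,0,0],[0.86,0,0,0,0],[0.86,0,0,0,0],[0.86,0,0,0,0]]]' 10
python3 - <<'E'
from h import *
go((.601,-.2295,.115),130)
E
```

```text
clock: 4.1
position: [0.6022, -0.2308, 0.094]
ee_rot: [2.947, 1.064, 0.019]
force: [4.3, -4.2, -4.0]
width: 0.161
t 4.1 gp [ 0.602  -0.2307  0.1128] jaw -50.3 shift [ 0.1 -1.5 -2.2] turn -0.29458803759587227 w 0.161 F [ 4.3 -4.2 -4. ] T [-0.7  -0.82  0.13] j7 [ 0.39  0.59 -0.16  1.67  0.12  0.88 -0.7 ]
```

```bash
python3 -m inch '[[[1,0,0.5,0,0],[1,0,0,0,0],[1,0,0,0,0]]]' 40
python3 - <<'E'
from h import *
go((.601,-.2295,.115),130)
E
```

```text
clock: 4.4
position: [0.6023, -0.2308, 0.094]
ee_rot: [2.948, 1.065, 0.018]
force: [0.7, -1.3, -1.0]
width: 0.151
t 4.4 gp [ 0.602  -0.2308  0.1128] jaw -50.3 shift [ 0.1 -1.6 -2.2] turn -0.2694880423171071 w 0.151 F [ 0.7 -1.3 -1. ] T [0.15 0.08 0.17] j7 [ 0.39  0.59 -0.16  1.67  0.12  0.88 -0.7 ]
```

The bar is gripped: the opening reads 13.9 mm against its 14 mm, and the forces are low. Now I'll turn it anticlockwise, which is negative about the tool's z.

```bash
cat >> h.py <<'E'
def kn():
    o,M=toolaxes(); y=np.degrees(np.arctan2(M[1,1],M[0,1]))
    print("t",round(o["clock"],2),"knob rad",round(np.radians(y+50.3),3),"Tz",round(o["ft_torque"][2],3),"F",o["force"].round(1),"pos",o["position"].round(4),"j7 eff",o["joint_efforts"][6].round(3),"j7",o["joints"][6].round(2))
E
python3 -m inch '[[[1,0,0,0,-3],[1,0,0,0,-3],[1,0,0,0,-3]]]'; python3 -c 'from h import *;kn()'
python3 -m inch '[[[1,0,0,0,-3],[1,0,0,0,-3],[1,0,0,0,-3]]]'; python3 -c 'from h import *;kn()'
```

```text
clock: 4.7
position: [0.6021, -0.2311, 0.094]
ee_rot: [2.853, 1.296, 0.017]
force: [1.4, 0.3, -0.9]
width: 0.149
t 4.7 knob rad 0.16 Tz -0.284 F [ 1.4  0.3 -0.9] pos [ 0.6021 -0.2311  0.094 ] j7 eff -0.698 j7 -0.56
clock: 5.0
position: [0.6023, -0.2312, 0.094]
ee_rot: [2.739, 1.521, 0.017]
force: [0.9, 0.0, 0.1]
width: 0.151
t 5.0 knob rad 0.321 Tz -0.33 F [0.9 0.  0.1] pos [ 0.6023 -0.2312  0.094 ] j7 eff -0.662 j7 -0.42
```

```bash
python3 -m inch '[[[1,0,0,0,-2],[1,0,0,0,-2]]]'>/dev/null; python3 -c 'from h import *;kn()'
python3 -m inch '[[[1,0,0,0,-2]]]' >/dev/null; python3 -c 'from h import *;kn()'
python3 -m inch '[[[1,0,0,0,-2]]]' >/dev/null; python3 -c 'from h import *;kn()'
```

```text
t 5.2 knob rad 0.393 Tz -0.318 F [ 0.4 -0.2  0.5] pos [ 0.6024 -0.2313  0.094 ] j7 eff -0.362 j7 -0.36
t 5.3 knob rad 0.429 Tz -0.305 F [ 1.5 -0.3  0.1] pos [ 0.6024 -0.2313  0.094 ] j7 eff -0.351 j7 -0.33
t 5.4 knob rad 0.464 Tz -0.244 F [ 0.6 -0.9 -0.6] pos [ 0.6025 -0.2313  0.094 ] j7 eff -0.356 j7 -0.3
```

```bash
python3 -m inch '[[[1,0,0,0,-2]]]' >/dev/null; python3 -c 'from h import *;kn()'
```

```text
t 5.5 knob rad 0.5 Tz -0.278 F [ 1.2 -0.3 -0.3] pos [ 0.6025 -0.2313  0.094 ] j7 eff -0.367 j7 -0.27
```

```bash
python3 -m inch '[[[1,0,0,0,-2]]]' >/dev/null; python3 -c 'from h import *;kn()'
```

```text
t 5.6 knob rad 0.535 Tz -0.273 F [ 0.8  0.3 -0.7] pos [ 0.6026 -0.2314  0.094 ] j7 eff -0.366 j7 -0.24
```

```bash
python3 -m inch '[[[1,0,0,0,-2]]]' >/dev/null; python3 -c 'from h import *;kn()'
```

```text
t 5.7 knob rad 0.571 Tz -0.276 F [ 1.5  0.4 -0.3] pos [ 0.6026 -0.2314  0.094 ] j7 eff -0.353 j7 -0.21
```

```bash
python3 -m inch '[[[1,0,0,0,-2],[1,0,0,0,-2]]]' >/dev/null; python3 -c 'from h import *;kn()'
```

```text
t 5.9 knob rad 0.642 Tz -0.263 F [ 0.2 -0.3 -0.7] pos [ 0.6027 -0.2314  0.094 ] j7 eff -0.375 j7 -0.15
```

```bash
python3 -m inch '[[[1,0,0,0,-2]]]' >/dev/null; python3 -c 'from h import *;kn()'
```

```text
t 6.0 knob rad 0.677 Tz -0.249 F [ 1.2 -0.7 -1. ] pos [ 0.6028 -0.2314  0.094 ] j7 eff -0.356 j7 -0.12
```

```bash
python3 -m inch '[[[1,0,0,0,-2],[1,0,0,0,-2]]]' >/dev/null; python3 -c 'from h import *;kn()'
```

```text
t 6.2 knob rad 0.749 Tz -0.255 F [1.4 0.5 0.4] pos [ 0.6028 -0.2314  0.094 ] j7 eff -0.376 j7 -0.06
```

```bash
python3 -m inch '[[[1,0,0,0,-2]]]' >/dev/null; python3 -c 'from h import *;kn()'
```

```text
t 6.3 knob rad 0.784 Tz -0.267 F [ 0.3 -0.1 -0.5] pos [ 0.6029 -0.2314  0.094 ] j7 eff -0.361 j7 -0.03
```

```bash
python3 -m inch '[[[1,0,0,0,-2],[1,0,0,0,-2]]]' >/dev/null; python3 -c 'from h import *;kn()'
```

```text
t 6.5 knob rad 0.855 Tz -0.249 F [ 1.1  0.3 -1.2] pos [ 0.603  -0.2314  0.094 ] j7 eff -0.362 j7 0.03
```

```bash
python3 -m inch '[[[1,0,0,0,-2],[1,0,0,0,-2]]]' >/dev/null; python3 -c 'from h import *;kn()'
```

```text
t 6.7 knob rad 0.926 Tz -0.283 F [ 1.3 -0.7 -0.7] pos [ 0.6031 -0.2314  0.094 ] j7 eff -0.354 j7 0.09
```

```bash
python3 -m inch '[[[1,0,0,0,-2],[1,0,0,0,-2]]]' >/dev/null; python3 -c 'from h import *;kn()'
```

```text
t 6.9 knob rad 0.998 Tz -0.206 F [ 1.3 -0.  -0.8] pos [ 0.6032 -0.2314  0.094 ] j7 eff -0.377 j7 0.15
```

```bash
python3 -m inch '[[[1,0,0,0,-2]]]' >/dev/null; python3 -c 'from h import *;kn()'
```

```text
t 7.0 knob rad 1.033 Tz -0.34 F [ 1.8 -0.1 -0.3] pos [ 0.6032 -0.2314  0.094 ] j7 eff -0.359 j7 0.18
```

```bash
python3 -m inch '[[[1,0,0,0,-2]]]' >/dev/null; python3 -c 'from h import *;kn()'
```

```text
t 7.1 knob rad 1.069 Tz -0.244 F [ 2.3  0.7 -0.5] pos [ 0.6033 -0.2314  0.094 ] j7 eff -0.386 j7 0.21
```

```bash
python3 -m inch '[[[1,0,0,0,-2]]]' >/dev/null; python3 -c 'from h import *;kn()'
```

```text
t 7.2 knob rad 1.105 Tz -0.192 F [ 1.2  0.1 -1.3] pos [ 0.6034 -0.2314  0.094 ] j7 eff -0.439 j7 0.24
```

```bash
python3 -m inch '[[[1,0,0,0,-2]]]' >/dev/null; python3 -c 'from h import *;kn()'
```

```text
t 7.3 knob rad 1.14 Tz -0.11 F [ 1.3 -0.1 -0.4] pos [ 0.6034 -0.2313  0.094 ] j7 eff -0.518 j7 0.27
```

```bash
python3 -m inch '[[[1,0,0,0,-2]]]' >/dev/null; python3 -c 'from h import *;kn()'
```

```text
t 7.4 knob rad 1.176 Tz -0.024 F [ 1.7 -0.  -0.3] pos [ 0.6035 -0.2314  0.094 ] j7 eff -0.624 j7 0.3
```

```bash
python3 -m inch '[[[1,0,0,0,-2]]]' >/dev/null; python3 -c 'from h import *;kn()'
```

```text
t 7.5 knob rad 1.212 Tz -0.051 F [0.8 0.2 0.2] pos [ 0.6035 -0.2314  0.094 ] j7 eff -0.591 j7 0.33
```

```bash
python3 -m inch '[[[1,0,0,0,-2]]]' >/dev/null; python3 -c 'from h import *;kn()'
```

```text
t 7.6 knob rad 1.248 Tz -0.06 F [ 1.5  0.4 -0.5] pos [ 0.6036 -0.2313  0.094 ] j7 eff -0.56 j7 0.36
```

```bash
python3 -m inch '[[[1,0,0,0,-1.5]]]' >/dev/null; python3 -c 'from h import *;kn()'
```

```text
t 7.7 knob rad 1.275 Tz -0.187 F [ 0.6 -1.  -0.6] pos [ 0.6036 -0.2313  0.094 ] j7 eff -0.176 j7 0.39
```

```bash
python3 -m inch '[[[1,0,0,0,-1.5]]]' >/dev/null; python3 -c 'from h import *;kn()'
```

```text
t 7.8 knob rad 1.303 Tz -0.22 F [ 0.9  0.5 -1.2] pos [ 0.6036 -0.2313  0.094 ] j7 eff -0.23 j7 0.41
```

The drag dipped to near zero between 1.14 and 1.25 rad. It is now back at about 0.22, which is the value over the notch's centre, with no climb yet. I'll release here and go to the handle.

```bash
python3 -m inch '[[[0.6,0,0,0,0],[0.6,0,0,0,0],[0.6,0,0,0,0],[0.6,0,0,-40,0],[0.65,0,0,-30,-8],[0.65,0,0,-10,-7.5],[0.65,0,0,0,0]]]' 10
python3 - <<'E'
from h import *
u=np.array([np.cos(np.radians(40)),np.sin(np.radians(40))])
c=np.array([.602,-.231])-.015*u
h=c+.134*u; print("handle",h)
go((h[0],h[1],.10),40)
snap("scene","s3",(230,90,390,220),5)
snap("top","t3",(300,110,420,220),5)
E
```

```text
clock: 8.5
position: [0.6014, -0.2316, 0.1759]
ee_rot: [1.316, 2.84, 0.013]
force: [0.2, -0.3, 0.6]
width: 0.353
handle [ 0.69315929 -0.15450827]
t 8.5 gp [ 0.6011 -0.2317  0.1947] jaw 40.3 shift [  0.  118.9  96.2] turn 0.2799963028589474 w 0.353 F [ 0.2 -0.3  0.6] T [ 0.07 -0.1  -0.06] j7 [ 0.68  0.58 -0.6   1.56  0.35  1.1   0.7 ]
```

View pics/s3.png

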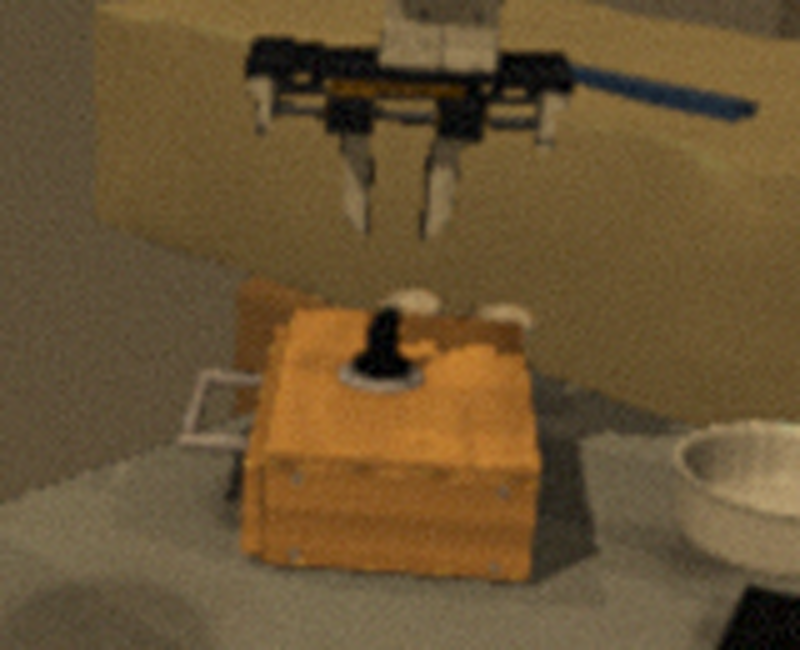

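The knob has turned by roughly 75° and the gripper is clear above it. The measured handle position, (0.693,-0.155), agrees with the one predicted from the knob to within 1 mm.

```bash
python3 -m inch '[[[0.69,0,40,0,0],[0.69,0,40,0,0],[0.69,0,36,0,0],[0.69,0,0,0,0]]]' 10
python3 - <<'E'
from h import *
go((.6932,-.1547,.054),40)
snap("scene","s4",(230,90,390,220),5)
snap("top","t4",(290,90,410,210),5)
E
```

```text
clock: 9.0
position: [0.6892, -0.1576, 0.1692]
ee_rot: [1.357, 2.832, 0.006]
force: [-0.1, -0.3, 0.8]
width: 0.311
t 9.0 gp [ 0.6891 -0.1577  0.188 ] jaw 38.8 shift [ -0.3   4.5 134. ] turn -1.2018846076506264 w 0.311 F [-0.1 -0.3  0.8] T [ 0.05 -0.18  0.04] j7 [ 0.48  0.68 -0.57  1.38  0.37  1.18  0.55]
```

View pics/s4.png

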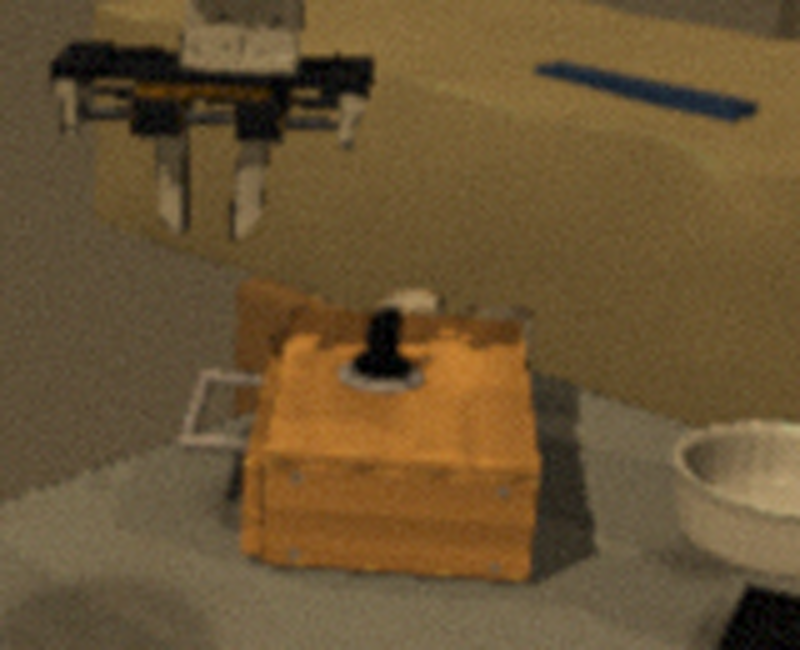

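```bash
python3 -m inch '[[[0.69,0,8,0,-1.2],[0.69,0,0,40,0],[0.69,0,0,35,0],[0.69,0,0,0,0]]]'
python3 - <<'E'
from h import *
u=np.array([np.cos(np.radians(40)),np.sin(np.radians(40))])*.004
go((.6932+u[0],-.1547+u[1],.054),40)
snap("scene","s5",(230,90,390,220),5)
snap("top","t5",(290,90,410,210),5)
E
```

```text
clock: 9.5
position: [0.6915, -0.1618, 0.0917]
ee_rot: [1.339, 2.84, -0.005]
force: [-1.5, -0.1, -0.9]
width: 0.311
t 9.5 gp [ 0.6915 -0.1618  0.1105] jaw 39.5 shift [ 4.5  9.9 56.4] turn -0.4980125613818984 w 0.311 F [-1.5 -0.1 -0.9] T [ 0.1  -0.05 -0.  ] j7 [ 0.47  0.76 -0.54  1.45  0.42  1.06  0.52]
```

View pics/s5.png

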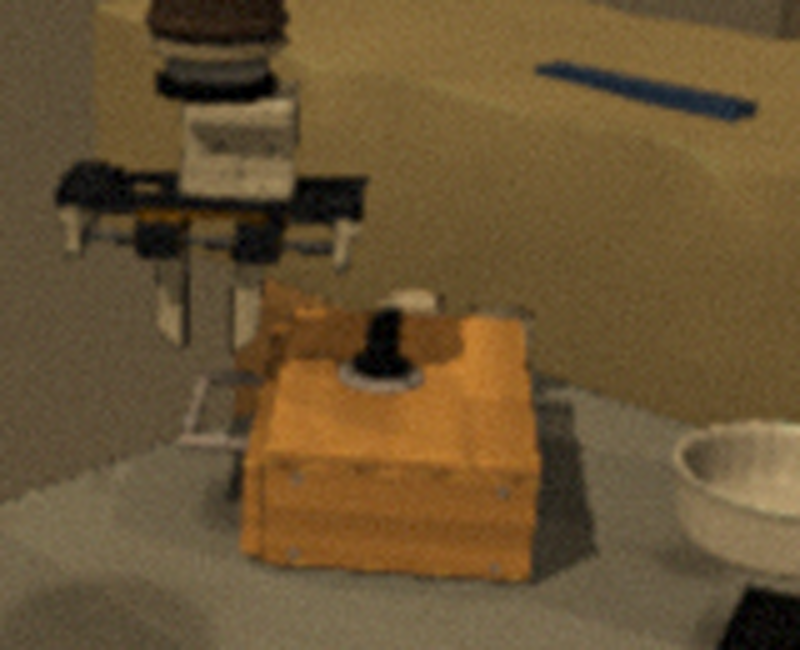

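View pics/t5.png

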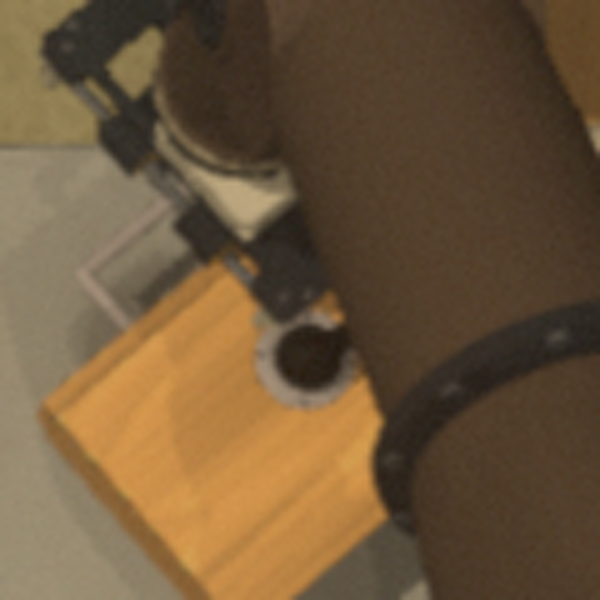

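```bash
python3 -m inch '[[[0.69,4.5,10,0,-0.5],[0.69,0,0,0,0]]]'
python3 - <<'E'
from h import *
u=np.array([np.cos(np.radians(40)),np.sin(np.radians(40))])*.004
go((.6932+u[0],-.1547+u[1],.054),40)
E
```

```text
clock: 9.8
position: [0.7011, -0.1517, 0.1005]
ee_rot: [1.324, 2.836, 0.001]
force: [0.3, 0.5, -0.1]
width: 0.313
t 9.8 gp [ 0.7009 -0.1516  0.1193] jaw 39.9 shift [ 3.3 -4.3 65.2] turn -0.05008553398134552 w 0.313 F [ 0.3  0.5 -0.1] T [ 0.1  -0.17  0.  ] j7 [ 0.45  0.75 -0.55  1.43  0.42  1.07  0.52]
```

```bash
python3 -m inch '[[[0.69,3,-4,10,0],[0.69,0,0,15,0],[0.69,0,0,10,0],[0.69,0,0,0,0]]]'
python3 - <<'E'
from h import *
u=np.array([np.cos(np.radians(40)),np.sin(np.radians(40))])*.004
go((.6932+u[0],-.1547+u[1],.054),40)
E
```

```text
clock: 10.2
position: [0.6976, -0.1521, 0.0656]
ee_rot: [1.322, 2.832, 0.002]
force: [-0.5, 0.1, 0.3]
width: 0.313
t 10.2 gp [ 0.6973 -0.152   0.0844] jaw 40.0 shift [ 1.  -1.2 30.4] turn -0.03152206188576656 w 0.313 F [-0.5  0.1  0.3] T [-0.02 -0.08 -0.05] j7 [ 0.45  0.78 -0.54  1.47  0.45  1.    0.5 ]
```

```bash
python3 -m inch '[[[0.69,1,-1,10,0],[0.69,0,0,10,0],[0.69,0,0,8,0],[0.69,0,0,0,0]]]'
python3 - <<'E'
from h import *
u=np.array([np.cos(np.radians(40)),np.sin(np.radians(40))])*.004
go((.6932+u[0],-.1547+u[1],.054),40)
snap("scene","s6",(230,90,390,220),5)
E
```

```text
clock: 10.6
position: [0.6958, -0.1524, 0.0339]
ee_rot: [1.323, 2.833, 0.001]
force: [-0.4, -0.2, 0.4]
width: 0.316
t 10.6 gp [ 0.6956 -0.1523  0.0527] jaw 39.9 shift [-0.3  0.6 -1.3] turn -0.05383123467856876 w 0.316 F [-0.4 -0.2  0.4] T [ 0.02 -0.13 -0.05] j7 [ 0.44  0.81 -0.52  1.49  0.47  0.95  0.48]
```

View pics/s6.png

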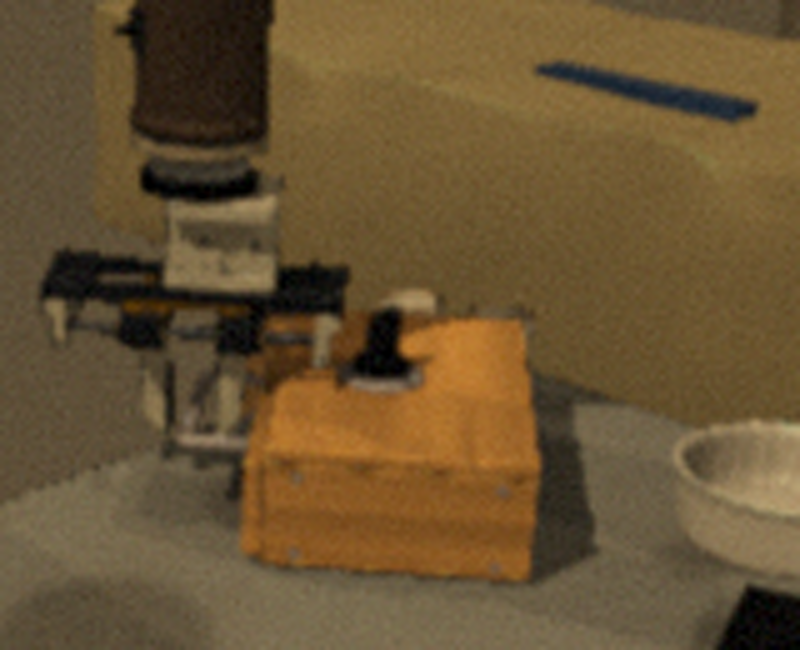

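The fingers straddle the bar handle and the body is clear of the knob. I'll close gently.

```bash
python3 -m inch '[[[0.69,0,-3,0,0],[0.84,0,0,0,0],[0.88,0,0,0,0],[0.92,0,0,0,0],[0.92,0,0,0,0]]]' 8
python3 - <<'E'
from h import *
go((.6932,-.1547,.054),40)
E
```

```text
clock: 11.15
position: [0.695, -0.1542, 0.0359]
ee_rot: [1.322, 2.83, 0.004]
force: [1.4, 0.3, -3.4]
width: 0.105
t 11.15 gp [ 0.6947 -0.1541  0.0547] jaw 39.9 shift [ 0.5 -1.5  0.7] turn -0.058597015755211146 w 0.105 F [ 1.4  0.3 -3.4] T [ 0.06 -0.34  0.03] j7 [ 0.45  0.81 -0.52  1.5   0.47  0.94  0.49]
```

Gripped: 9.7 mm against the bar's 10 mm. I'll test with a small, gentle pull along +tool y.

```bash
python3 -m inch '[[[1,0,0,0,0],[1,0,0,0,0],[1,0,2,0,0],[1,0,2,0,0]]]' 25; python3 -c '
from h import *
go((.6932,-.1547,.054),40)'; python3 -m inch '[[[1,0,2,0,0],[1,0,2,0,0]]]'; python3 -c '
from h import *
go((.6932,-.1547,.054),40)'
```

```text
clock: 11.55
position: [0.6972, -0.1524, 0.0358]
ee_rot: [1.323, 2.831, 0.001]
force: [-1.7, -0.9, -0.1]
width: 0.099
t 11.55 gp [ 0.6969 -0.1523  0.0546] jaw 39.9 shift [ 0.5 -4.4  0.6] turn -0.09199544892759093 w 0.099 F [-1.7 -0.9 -0.1] T [-0.13  0.23 -0.02] j7 [ 0.44  0.81 -0.52  1.49  0.47  0.95  0.48]
clock: 11.75
position: [0.7001, -0.15, 0.0359]
ee_rot: [1.324, 2.832, -0.0]
force: [-1.0, -0.2, 0.1]
width: 0.094
t 11.75 gp [ 0.6998 -0.1498  0.0547] jaw 39.9 shift [ 0.5 -8.2  0.6] turn -0.10896160519658338 w 0.094 F [-1.  -0.2  0.1] T [-0.11  0.2  -0.  ] j7 [ 0.44  0.81 -0.52  1.48  0.47  0.95  0.48]
```

```bash
python3 -m inch '[[[1,0,4,0,0],[1,0,6,0,0],[1,0,8,0,0],[1,0,8,0,0]]]'; python3 -c '
from h import *
go((.6932,-.1547,.054),40)'
```

```text
clock: 12.15
position: [0.7207, -0.1329, 0.0359]
ee_rot: [1.325, 2.832, -0.002]
force: [-1.7, -1.8, -0.1]
width: 0.094
t 12.15 gp [ 0.7204 -0.1327  0.0547] jaw 39.8 shift [  0.6 -35.    0.5] turn -0.15679514127305083 w 0.094 F [-1.7 -1.8 -0.1] T [-0.25  0.23 -0.04] j7 [ 0.4   0.84 -0.52  1.43  0.46  0.98  0.46]
```

```bash
python3 -m inch '[[[1,0,8,0,0],[1,0,8,0,0],[1,0,8,0,0],[1,0,8,0,0],[1,0,8,0,0],[1,0,8,0,0],[1,0,8,0,0],[1,0,4,0,0]]]'; python3 -c '
from h import *
go((.6932,-.1547,.054),40)'
```

```text
clock: 12.95
position: [0.7722, -0.09, 0.0359]
ee_rot: [1.323, 2.832, -0.001]
force: [0.1, -1.1, 0.3]
width: 0.096
t 12.95 gp [ 0.772  -0.0899  0.0547] jaw 39.9 shift [ 8.00e-01 -1.02e+02  1.00e-01] turn -0.0997953815500523 w 0.096 F [ 0.1 -1.1  0.3] T [-0.33  0.09  0.  ] j7 [ 0.31  0.9  -0.51  1.29  0.46  1.05  0.43]
```

```bash
python3 -m inch '[[[1,0,5,0,0],[1,0,4,0,0],[1,0,0,0,0],[1,0,0,0,0]]]'; python3 -c '
from h import *
go((.6932,-.1547,.054),40)
snap("scene","s7",(200,70,390,230),4)
snap("top","t7",(250,60,430,230),4)'
```

```text
clock: 13.35
position: [0.7805, -0.0831, 0.0359]
ee_rot: [1.323, 2.831, -0.0]
force: [-0.8, -1.4, -0.6]
width: 0.095
t 13.35 gp [ 0.7802 -0.083   0.0547] jaw 39.9 shift [ 9.000e-01 -1.128e+02 -1.000e-01] turn -0.08138191072966094 w 0.095 F [-0.8 -1.4 -0.6] T [-0.25  0.12 -0.07] j7 [ 0.29  0.91 -0.5   1.27  0.46  1.06  0.43]
```

View pics/s7.png

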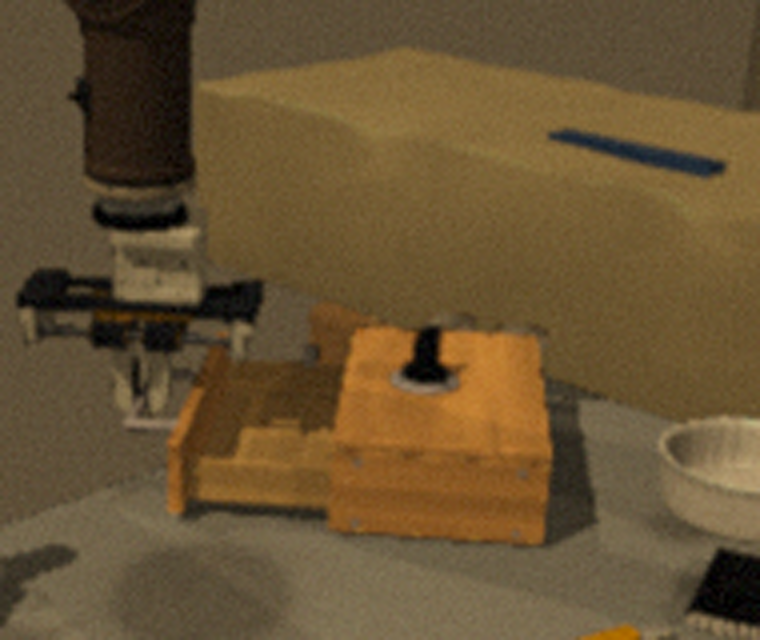

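View pics/t7.png

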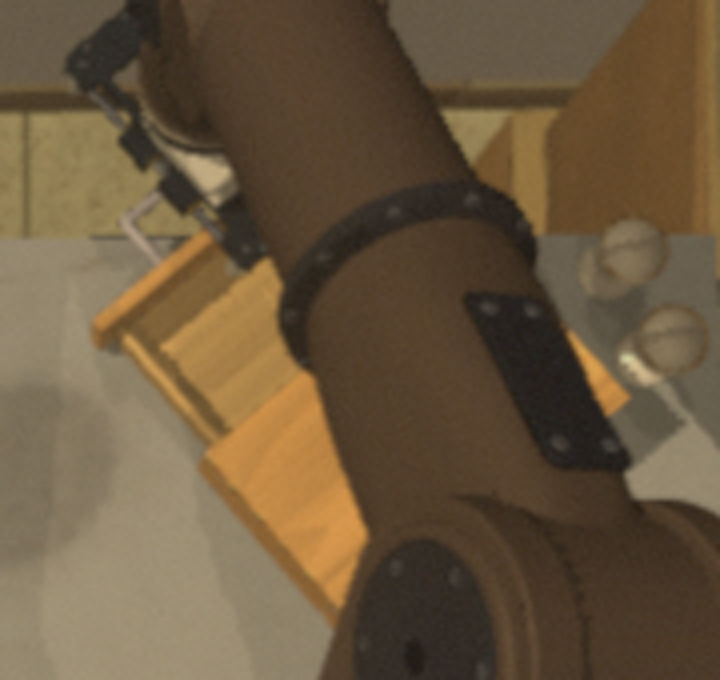

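The drawer is about 112 mm open, with the shakers undisturbed at crop (633,250) and (672,340). I'll let go of the handle, rise, and go to the far cutter.

```bash
python3 -m inch '[[[0.69,0,0,0,0],[0.69,0,0,0,0],[0.69,0,0,0,0],[0.69,0,0,-15,0],[0.69,0,0,-25,0],[0.69,0,0,-35,0],[0.6,0,0,-35,0],[0.6,0,0,0,0]]]' 10
python3 - <<'E'
from h import *
c2=lambda x,y:(x/4+160,y/4+180)
a=ray("top",c2(57,186),.013);b=ray("top",c2(272,89),.006)
d=a-b;print(a,b,np.linalg.norm(d),np.degrees(np.arctan2(d[1],d[0])))
m=(a+b)/2; print(m)
go((m[0],m[1],.12),np.degrees(np.arctan2(d[1],d[0]))-90)
E
```

```text
clock: 14.25
position: [0.7787, -0.0807, 0.1546]
ee_rot: [1.321, 2.832, 0.006]
force: [0.9, -0.1, 0.7]
width: 0.392
[0.42863206 0.26647035 0.013     ] [0.49875535 0.11265338 0.006     ] 0.1691920070828902 114.5076675978616
[0.46369371 0.18956186 0.0095    ]
t 14.25 gp [ 0.7784 -0.0806  0.1734] jaw 40.0 shift [409.9 -68.1  47.1] turn 15.467628426401546 w 0.392 F [ 0.9 -0.1  0.7] T [ 0.03 -0.17 -0.06] j7 [ 0.3   0.8  -0.54  1.17  0.4   1.25  0.48]
```

```bash
python3 -m inch '[[[0.5,25,-5,0,0],[0.5,40,-7,0,0],[0.5,42,-7,0,0],[0.5,42,-7,0,0],[0.5,42,-7,0,0],[0.5,42,-7,0,0],[0.5,42,-7,0,0],[0.5,42,-7,0,0],[0.5,40,-7,0,0],[0.5,30,-5,0,0],[0.5,10,0,0,0],[0.5,0,0,0,0]]]'
python3 - <<'E'
from h import *
go((.4637,.1895,.10),25)
E
```

```text
clock: 15.45
position: [0.4642, 0.1915, 0.1567]
ee_rot: [1.315, 2.816, 0.017]
force: [0.5, -0.8, -0.5]
width: 0.501
t 15.45 gp [0.4636 0.1916 0.1755] jaw 40.0 shift [ 0.3 -3.1 75.5] turn 14.97343031401175 w 0.501 F [ 0.5 -0.8 -0.5] T [ 0.01 -0.12 -0.03] j7 [ 0.01  0.38 -0.68  1.94  0.33  0.9  -0.13]
```

```bash
python3 -m inch '[[[0.5,0,0,15,7.5],[0.5,0,0,25,7.5],[0.5,0,0,25,0],[0.5,0,0,10,0],[0.5,0,0,0,0]]]'
python3 - <<'E'
from h import *
go((.4637,.1895,.05),25)
snap("top","t8",(150,150,290,260),5)
snap("scene","s8",(150,170,310,300),5)
E
```

```text
clock: 15.95
position: [0.4745, 0.1875, 0.0818]
ee_rot: [1.69, 2.603, 0.029]
force: [0.2, 0.5, 0.1]
width: 0.497
t 15.95 gp [0.4737 0.1876 0.1006] jaw 24.0 shift [  6.9 -10.2  50.1] turn -0.9739450115395556 w 0.497 F [0.2 0.5 0.1] T [ 0.01 -0.05 -0.  ] j7 [-0.08  0.47 -0.55  2.01  0.41  0.73 -0.46]
```

View pics/t8.png

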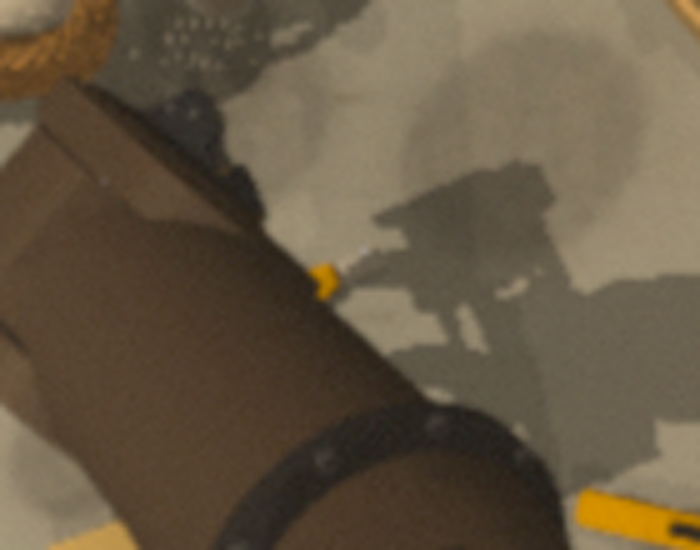

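View pics/s8.png

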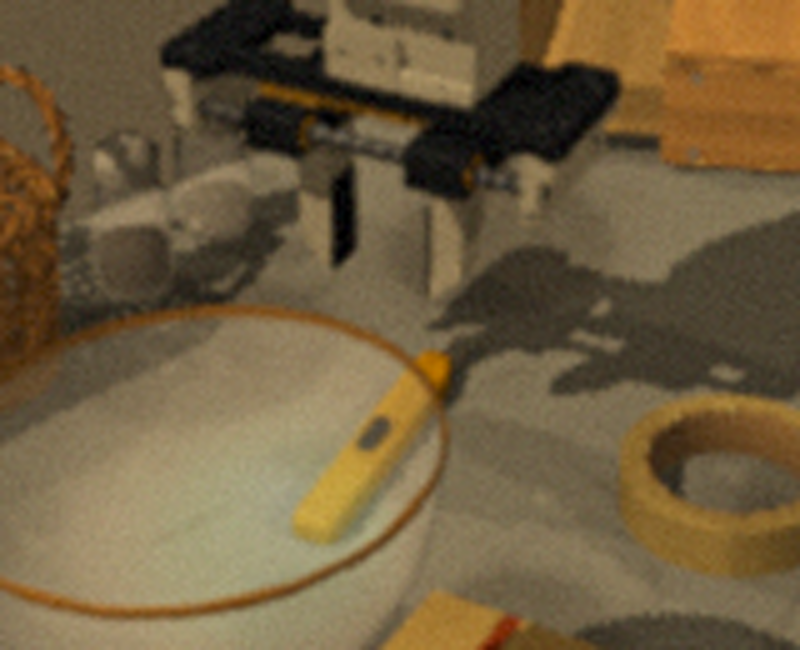

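```bash
python3 -m inch '[[[0.5,7,-10,10,-1],[0.5,0,0,15,0],[0.5,0,0,15,0],[0.5,0,0,0,0]]]'
python3 - <<'E'
from h import *
go((.4637,.1895,.0225),25)
E
```

```text
clock: 16.45
position: [0.4688, 0.1914, 0.0466]
ee_rot: [1.664, 2.612, 0.042]
force: [-0.2, 0.0, -0.4]
width: 0.503
t 16.45 gp [0.4678 0.1914 0.0654] jaw 25.0 shift [ 1.  -6.5 42.6] turn 0.029454388983666036 w 0.503 F [-0.2  0.  -0.4] T [-0.   -0.1   0.02] j7 [-0.13  0.52 -0.51  2.06  0.47  0.63 -0.52]
```

```bash
python3 -m inch '[[[0.5,1,-6,8,0],[0.5,0,0,12,0],[0.5,0,0,8,0],[0.5,0,0,0,0]]]'
python3 - <<'E'
from h import *
go((.4637,.1895,.0225),25)
snap("scene","s9",(150,170,310,300),5)
print(toolaxes()[1].round(3))
E
```

```text
clock: 16.85
position: [0.4661, 0.1901, 0.0191]
ee_rot: [1.664, 2.609, 0.048]
force: [-0.1, 0.3, -0.3]
width: 0.502
t 16.85 gp [0.4651 0.1901 0.0378] jaw 25.0 shift [ 0.4 -2.3 15.2] turn -0.00585561039656568 w 0.502 F [-0.1  0.3 -0.3] T [ 0.03 -0.05  0.01] j7 [-0.16  0.55 -0.47  2.09  0.52  0.56 -0.57]
[[-0.422  0.905  0.056]
 [ 0.907  0.422  0.001]
 [-0.023  0.051 -0.998]]
```

View pics/s9.png

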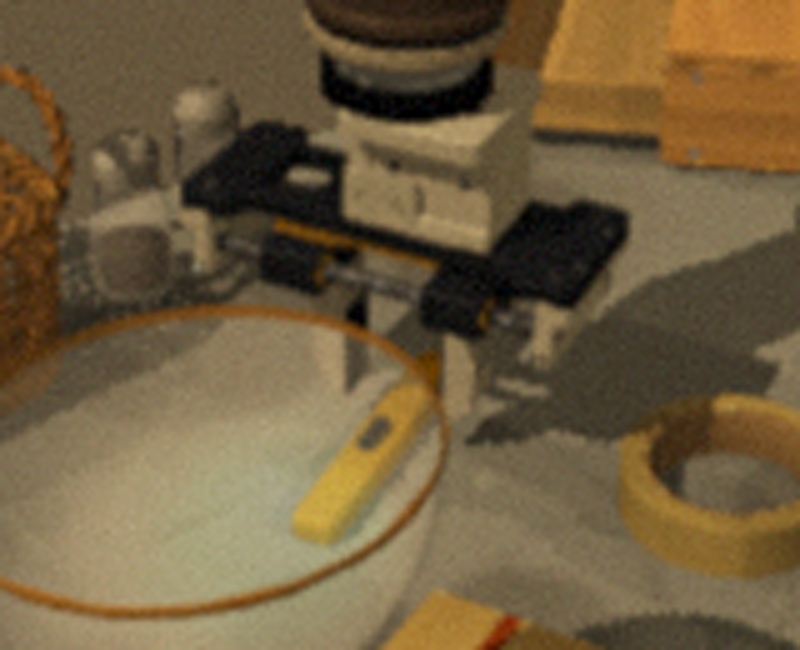

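Run:
```python
from h import *
for q in [(.4651,.19,.015),(.4287,.2665,.01),(.4988,.1127,.005),(.4651,.19,.038)]: print(q,proj("scene",q),(proj("scene",q)-[150,170])*5)
r=proj("top",[(.4651,.19,.015)]); print(r,(r-[160,180])*4)
print(arm.observe()["position"])
```

```text
(0.4651, 0.19, 0.015) [[230.40897785 249.89696538]] [[402.04488926 399.48482688]]
(0.4287, 0.2665, 0.01) [[213.21780281 272.56797447]] [[316.08901405 512.83987235]]
(0.4988, 0.1127, 0.005) [[246.06584905 235.85450794]] [[480.32924524 329.2725397 ]]
(0.4651, 0.19, 0.038) [[230.18493318 241.66218728]] [[400.9246659  358.31093639]]
[[200.86187416 213.69468177]] [[163.44749666 134.77872707]]
[0.46629788 0.19034983 0.01948163]
```

Run:
```python
import cv2
s=cv2.imread("pics/scene0.png")[200:300,180:300]
cv2.imwrite("pics/c5.png",cv2.resize(s,None,fx=6,fy=6,interpolation=cv2.INTER_CUBIC))
```

```text
(no output)
```

View pics/c5.png

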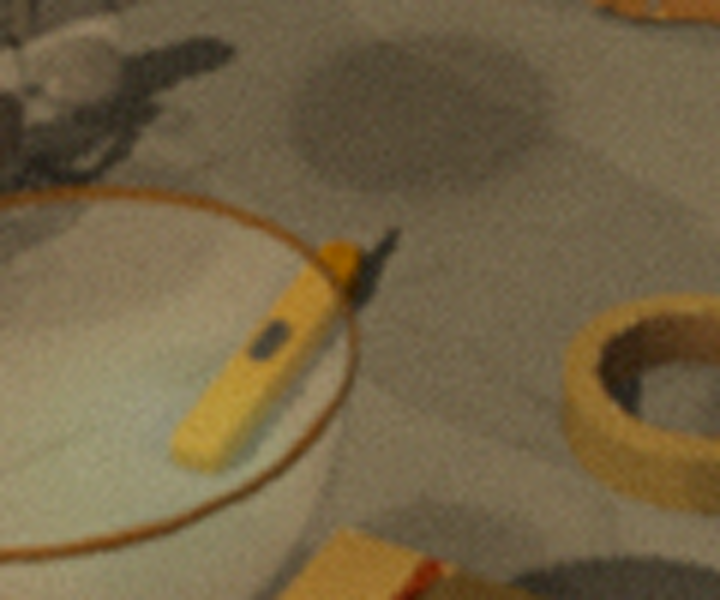

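```bash
python3 -m inch '[[[0.5,0,-2,6,0],[0.5,0,0,5,0],[0.5,0,0,0,0]]]'
python3 - <<'E'
from h import *
go((.4637,.1895,.0235),25)
E
```

```text
clock: 17.2
position: [0.4654, 0.1898, 0.0079]
ee_rot: [1.663, 2.609, 0.049]
force: [-0.3, 1.1, -0.4]
width: 0.498
t 17.2 gp [0.4644 0.1897 0.0267] jaw 25.0 shift [ 0.2 -0.9  3.1] turn 0.006846853548509557 w 0.498 F [-0.3  1.1 -0.4] T [ 0.   -0.1  -0.04] j7 [-0.17  0.57 -0.45  2.1   0.54  0.54 -0.59]
```

```bash
python3 -m inch '[[[0.5,0,-1,2.5,0],[0.65,0,0,0,0],[0.9,0,0,0,0],[0.9,0,0,0,0],[0.9,0,0,0,0],[0.9,0,0,0,0]]]' 12
python3 - <<'E'
from h import *
go((.4637,.1895,.0235),25)
snap("scene","s10",(150,170,310,300),5)
E
```

```text
clock: 17.8
position: [0.465, 0.1895, 0.0054]
ee_rot: [1.663, 2.609, 0.05]
force: [1.4, -0.2, -2.0]
width: 0.236
t 17.8 gp [0.4639 0.1895 0.0242] jaw 25.0 shift [ 0.1 -0.2  0.7] turn 0.0072798461926737446 w 0.236 F [ 1.4 -0.2 -2. ] T [0.07 0.01 0.01] j7 [-0.18  0.57 -0.45  2.1   0.55  0.53 -0.6 ]
```

View pics/s10.png

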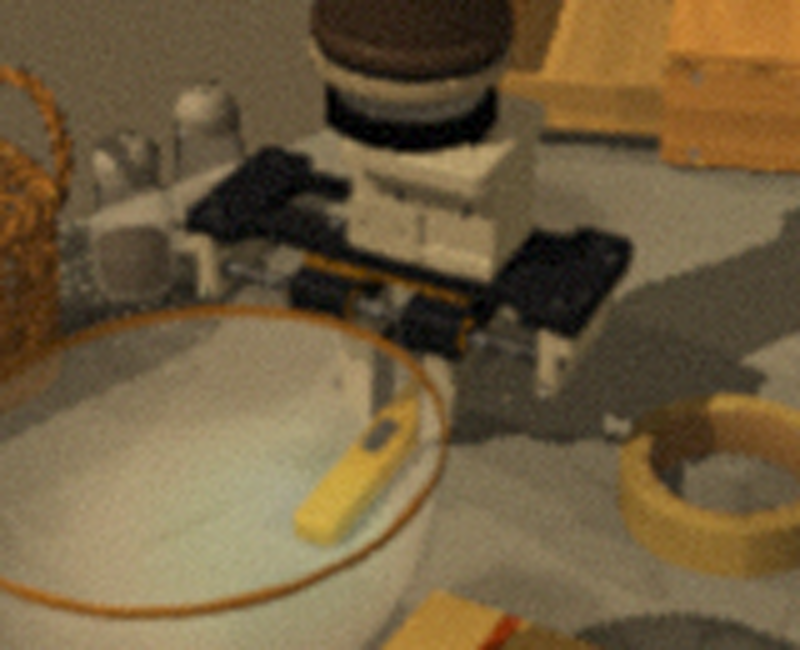

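```bash
python3 -m inch '[[[1,0,0,0,0],[1,0,0,-5,0],[1,0,0,-15,0],[1,0,0,-25,0],[1,0,0,-30,0],[1,0,0,-30,0],[1,0,0,-20,0],[1,0,0,0,0]]]' 30
python3 - <<'E'
from h import *
go((.697,-.1513,.16),40)
snap("scene","s11",(150,120,310,250),5)
E
```

```text
clock: 18.65
position: [0.4555, 0.189, 0.1356]
ee_rot: [1.662, 2.612, 0.045]
force: [0.6, 0.6, -0.9]
width: 0.232
t 18.65 gp [0.4545 0.189  0.1544] jaw 25.1 shift [-411.    75.4    7.3] turn -14.89681982898594 w 0.232 F [ 0.6  0.6 -0.9] T [ 0.  -0.1 -0. ] j7 [-0.04  0.37 -0.61  2.    0.33  0.81 -0.4 ]
```

View pics/s11.png

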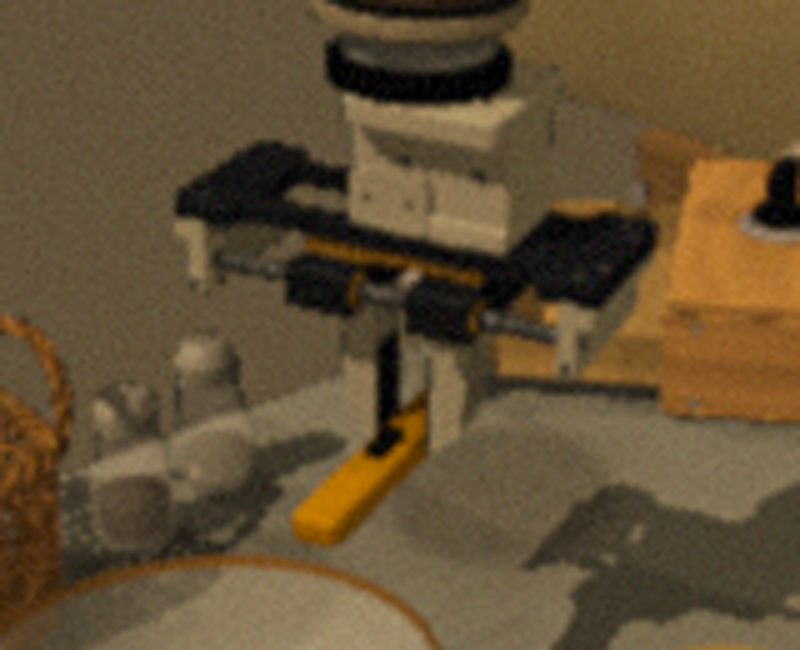

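```bash
python3 -m inch '[[[1,-25,4,-5,0],[1,-40,7,-5,0],[1,-42,8,0,0],[1,-42,8,0,0],[1,-42,8,0,0],[1,-42,8,0,0],[1,-42,8,0,0],[1,-42,8,0,0],[1,-40,7,0,0],[1,-25,4,0,0],[1,-5,0,0,0],[1,0,0,0,0]]]'
python3 - <<'E'
from h import *
go((.697,-.1513,.12),40)
E
```

```text
clock: 19.9
position: [0.6831, -0.146, 0.1383]
ee_rot: [1.664, 2.631, 0.022]
force: [-0.6, 0.1, -1.6]
width: 0.237
t 19.9 gp [ 0.6825 -0.146   0.1571] jaw 25.4 shift [-10.4   9.8  37.5] turn -14.621057844962365 w 0.237 F [-0.6  0.1 -1.6] T [ 0.03 -0.09  0.03] j7 [ 0.44  0.66 -0.5   1.47  0.35  1.06  0.31]
```

```bash
python3 -m inch '[[[1,-10,10,0,0],[1,0,0,0,-7.5],[1,0,0,0,-7],[1,0,0,0,0]]]'
python3 - <<'E'
from h import *
go((.697,-.1513,.05),40)
snap("scene","s12",(200,80,360,210),5)
snap("top","t12",(250,60,430,230),4)
E
```

```text
clock: 20.3
position: [0.693, -0.1447, 0.1348]
ee_rot: [1.302, 2.835, 0.015]
force: [-0.1, -0.2, -0.9]
width: 0.238
t 20.3 gp [ 0.6926 -0.1447  0.1536] jaw 40.7 shift [ -6.2  -2.9 103.7] turn 0.6719667955441793 w 0.238 F [-0.1 -0.2 -0.9] T [-0.03 -0.09 -0.03] j7 [ 0.46  0.7  -0.56  1.44  0.39  1.09  0.54]
```

View pics/s12.png

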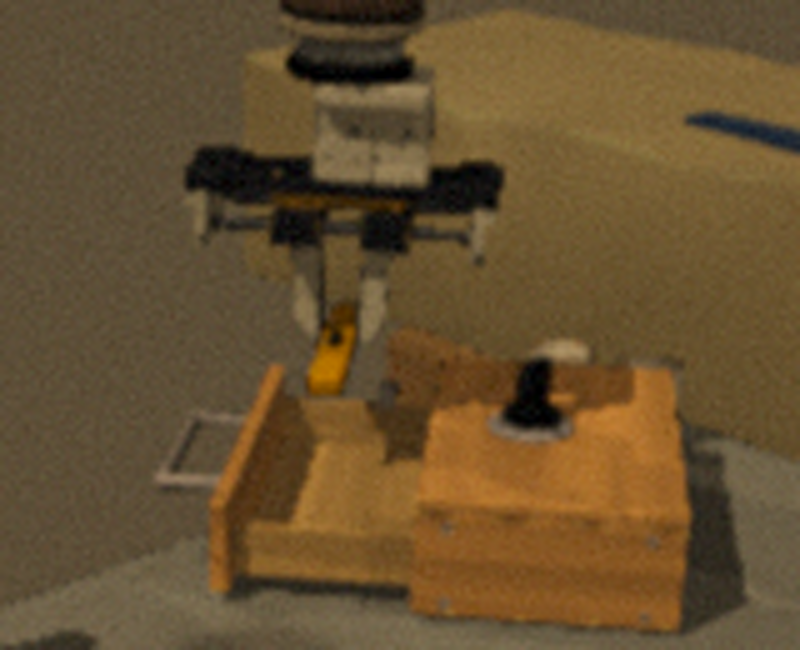

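View pics/t12.png

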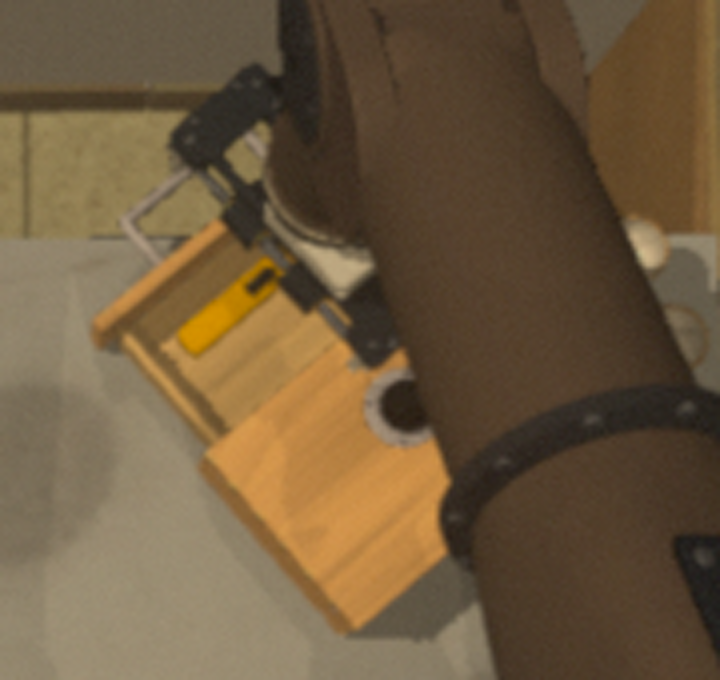

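```bash
python3 -m inch '[[[1,-6,-3,10,0.5],[1,0,0,20,0],[1,0,0,20,0],[1,0,0,0,0]]]'
python3 - <<'E'
from h import *
go((.697,-.1513,.048),40)
E
```

```text
clock: 20.8
position: [0.6958, -0.1515, 0.0825]
ee_rot: [1.336, 2.818, 0.015]
force: [-0.6, -0.7, -1.4]
width: 0.236
t 20.8 gp [ 0.6953 -0.1514  0.1013] jaw 39.3 shift [-0.1  0.4 53.4] turn -0.7185576787457251 w 0.236 F [-0.6 -0.7 -1.4] T [-0.01 -0.1  -0.01] j7 [ 0.45  0.75 -0.53  1.47  0.42  1.    0.51]
```

```bash
python3 -m inch '[[[1,0,0,12,-0.7],[1,0,0,14,0],[1,0,0,12,0],[1,0,0,0,0]]]'
python3 - <<'E'
from h import *
go((.697,-.1513,.048),40)
snap("scene","s13",(200,80,360,210),5)
snap("top","t13",(250,60,430,230),4)
E
```

```text
clock: 21.2
position: [0.6971, -0.1519, 0.0422]
ee_rot: [1.321, 2.824, 0.014]
force: [0.2, -1.0, -1.6]
width: 0.234
t 21.2 gp [ 0.6966 -0.1519  0.061 ] jaw 39.9 shift [ 0.5  0.4 13. ] turn -0.14176522211467102 w 0.234 F [ 0.2 -1.  -1.6] T [ 0.01 -0.1   0.04] j7 [ 0.44  0.8  -0.52  1.5   0.45  0.94  0.49]
```

View pics/s13.png

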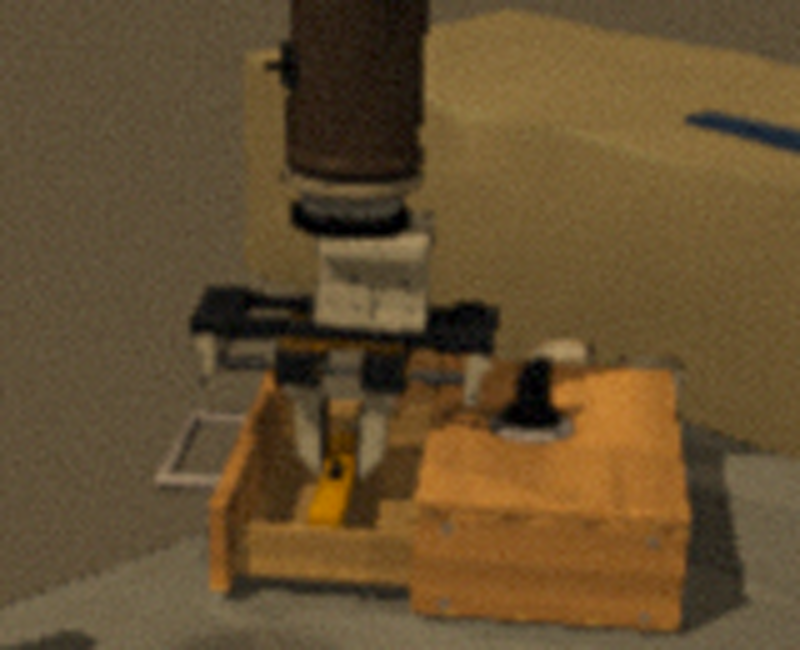

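View pics/t13.png

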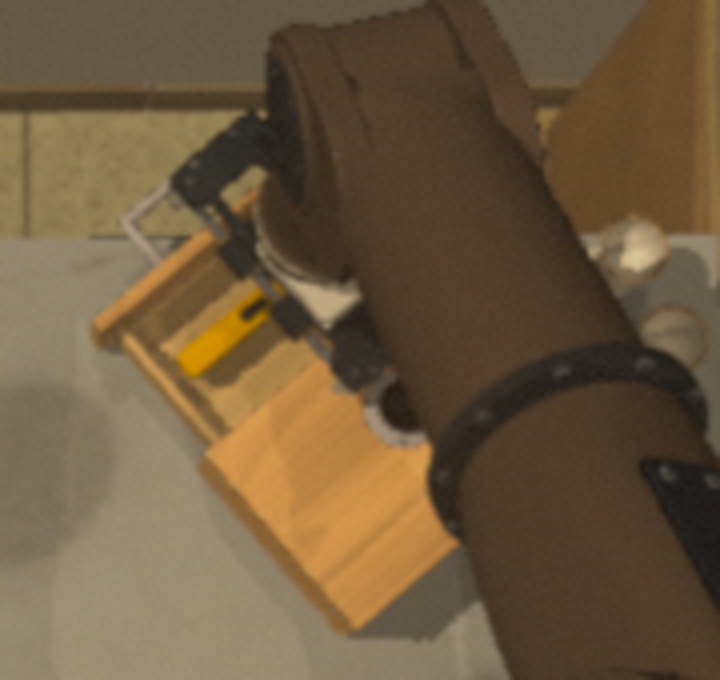

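```bash
python3 -m inch '[[[1,0,0,5,0],[1,0,0,4,0],[1,0,0,2,0],[1,0,0,0,0]]]'
python3 - <<'E'
from h import *
go((.697,-.1513,.046),40)
E
```

```text
clock: 21.7
position: [0.6999, -0.1519, 0.0342]
ee_rot: [1.319, 2.819, 0.017]
force: [0.5, -0.3, -0.9]
width: 0.234
t 21.7 gp [ 0.6993 -0.1518  0.053 ] jaw 39.8 shift [ 2.1 -1.6  6.9] turn -0.15250252546177023 w 0.234 F [ 0.5 -0.3 -0.9] T [ 0.01 -0.06 -0.03] j7 [ 0.44  0.81 -0.51  1.5   0.46  0.92  0.49]
```

```bash
python3 -m inch '[[[1,0,-1,3,0],[1,0,0,3,0],[1,0,0,1,0],[1,0,0,0,0]]]'
python3 - <<'E'
from h import *
go((.697,-.1513,.046),40)
E
```

```text
clock: 22.1
position: [0.6995, -0.1527, 0.0269]
ee_rot: [1.319, 2.818, 0.018]
force: [0.8, -0.0, -0.8]
width: 0.235
t 22.1 gp [ 0.6989 -0.1526  0.0457] jaw 39.8 shift [ 2.2 -0.6 -0.3] turn -0.15946167905325126 w 0.235 F [ 0.8 -0.  -0.8] T [ 0.03 -0.13  0.03] j7 [ 0.44  0.81 -0.51  1.51  0.46  0.91  0.48]
```

```bash
python3 -m inch '[[[0.65,0,0,0,0],[0.62,0,0,0,0],[0.62,0,0,0,0],[0.62,0,0,0,0]]]' 10
python3 - <<'E'
from h import *
go((.697,-.1513,.046),40)
E
python3 -m inch '[[[0.62,0,0,-10,0],[0.62,0,0,-25,0],[0.62,0,0,-35,0],[0.62,0,0,-40,0],[0.62,0,0,-20,0],[0.62,0,0,0,0]]]'
python3 - <<'E'
from h import *
go((.5,0.1,.2),40)
snap("scene","s14",(200,80,360,210),5)
E
```

```text
clock: 22.5
position: [0.7001, -0.1526, 0.0276]
ee_rot: [1.319, 2.817, 0.018]
force: [-0.4, 0.2, 0.8]
width: 0.379
t 22.5 gp [ 0.6995 -0.1525  0.0464] jaw 39.8 shift [ 2.5 -1.1  0.3] turn -0.1573432904727099 w 0.379 F [-0.4  0.2  0.8] T [-0.01 -0.06  0.  ] j7 [ 0.44  0.81 -0.51  1.51  0.46  0.91  0.48]
clock: 23.1
position: [0.6954, -0.1516, 0.1654]
ee_rot: [1.318, 2.818, 0.019]
force: [0.1, -0.5, 0.2]
width: 0.379
t 23.1 gp [ 0.6948 -0.1516  0.1842] jaw 39.9 shift [317.6  12.3 -22.7] turn -0.1127012299936041 w 0.379 F [ 0.1 -0.5  0.2] T [-0.01 -0.11 -0.05] j7 [ 0.47  0.67 -0.56  1.4   0.38  1.14  0.55]
```

View pics/s14.png

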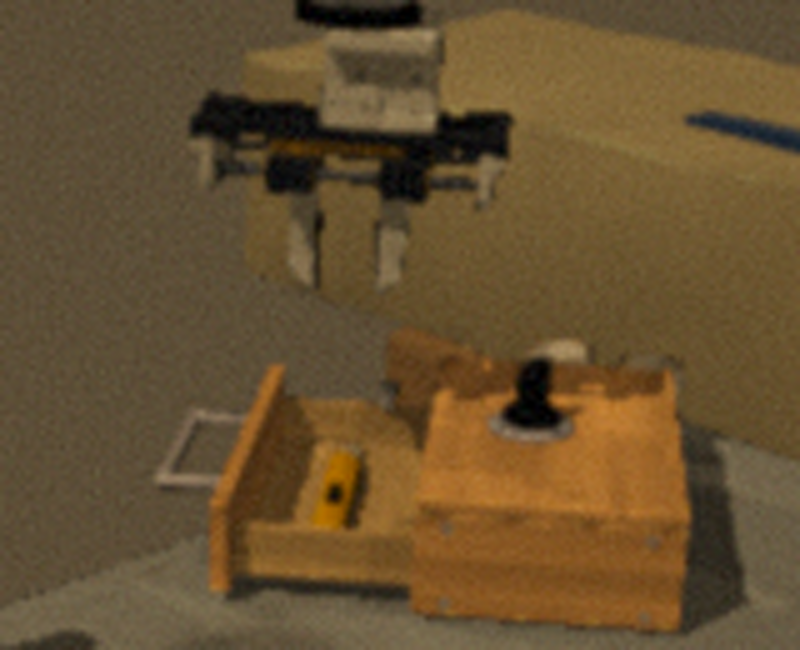

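The cutter lies in the open drawer and the gripper is clear. I'll move aside to check from above.

```bash
python3 -m inch '[[[0.62,30,0,-10,0],[0.62,42,0,0,0],[0.62,42,0,0,0],[0.62,42,0,0,0],[0.62,42,0,0,0],[0.62,42,0,0,0],[0.62,30,0,0,0],[0.62,0,0,0,0],[0.62,0,0,0,0]]]'
python3 - <<'E'
from h import *
snap("top","t15",(250,80,440,230),4)
E
```

```text
clock: 24.05
position: [0.5092, 0.0601, 0.1584]
ee_rot: [1.325, 2.828, 0.008]
force: [1.0, -1.2, 0.2]
width: 0.377
```

View pics/t15.png

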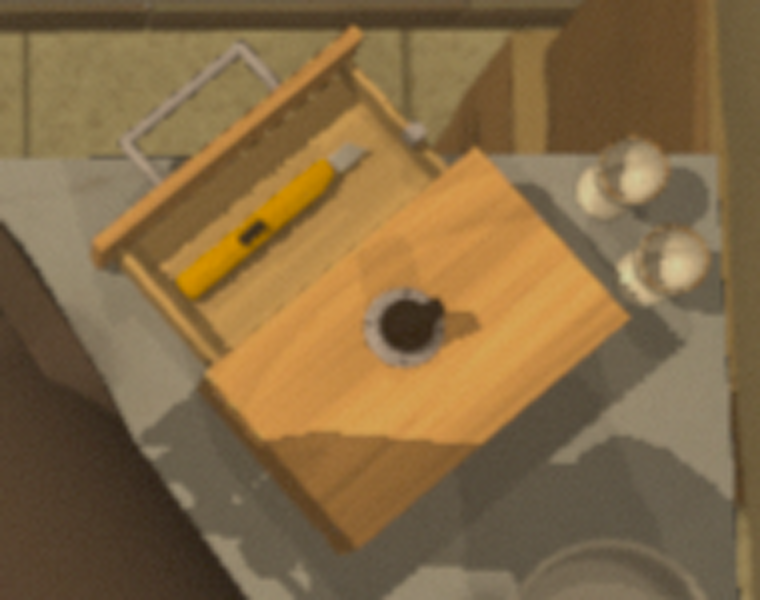

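Run:
```python
from h import *
q=lambda x,y:(x/4+250,y/4+80)
u=np.array([np.cos(np.radians(40)),np.sin(np.radians(40))]);v=np.array([u[1],-u[0]])
c=np.array([.5905,-.2406])
h=(ray("top",q(240,44),.05)+ray("top",q(124,144),.05))[:2]/2
d=(h-c)@u-.134; print("open",d)
a=ray("top",q(188,288),.033)[:2];b=ray("top",q(368,152),.027)[:2]
f=c+(.005+d)*u
for p in(a,b,(a+b)/2): print("floor xy",-(p-f)@u,(p-f)@v)
print(np.linalg.norm(a-b))
from cell import workorder
print(arm.observe()["force"]); workorder.sign_off()
```

```text
open 0.11137367376984866
floor xy -0.020502305478214387 -0.08492390617083984
floor xy -0.012802388253831605 0.0825119647543598
floor xy -0.016652346866022995 -0.0012059707082400183
0.16761282647143227
[-0.20588656  0.70074152 -0.14761147]
the job is handed in; nothing more can be done
```

The job is done and handed in at about 24 s on the robot's clock; no verdict was reported.

- **Lock:** I turned the knob anticlockwise. The drag fell to about 0.02–0.06 N m near 1.18–1.25 rad. I stopped at 1.30 rad, where it read 0.22 N m, the value given for over the notch's centre.
- **Drawer:** A gentle test pull moved it with about 2 N. I then drew it out; the last top picture measures it 111 mm open.
- **Cutter:** I took the one farther from the base. I lowered it to about 1–2 mm above the drawer floor and released it. It lies at floor x = −17 mm, y = −1 mm, and looks flat in both views, though I did not measure its tilt.
- **Shakers:** In the last picture they stand where they were. I compared the pixel position of one directly (it matched to within a pixel) and checked the other by eye.
- **Arm:** It stands clear of everything, with only sensor noise on the wrist force.

**What disagreed:**
- My first close on the knob was about 4 mm off-centre and pushed it sideways with about 12 N, so I reopened, recentred and gripped again.
- The cutter measured 168–169 mm long in the pictures against the 173 mm given. That is within how well I can read its ends.

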